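# Put the washed baking bits away

## Robot

A 6-joint arm with a two-finger parallel gripper is mounted at the origin on the work surface. World frame = base frame: x ahead of the robot, y to its left, z up, the work surface at z = 0. Lengths are in m, angles in degrees, forces in N, time in s.
With the tool pointing down it reaches from about 0.25 to 0.725 m from the base axis. Payload 9.7 kg.
Tool frame: the origin (TCP) lies on the centre line of the jaws, within the pads' length; the fingertips stand 22 mm ahead of it and the grasp point (between the pads) lies 3 mm ahead of it; z points along the fingers, y is the direction in which the jaws open and shut (so a half turn about z gives the same grasp; the last joint's range is limited). The gripper opens to 85 mm and grips with 20 to 120 N. Pads are 22 mm wide; open, the fingers measure 114 mm over their backs; the gripper's body (76 mm by 85 mm) begins 54 mm behind the grasp point. The pads swing forward as they close: fully open they stand 13 mm farther back than shut.
Start: joints at [-71.448, 4.979, 10.078, 95.1, 0, 90], TCP at [0.175, -0.521, 0.233] pointing down, gripper open.
Joint ranges: [-179.16, 179.16], [-48.56, 103.87], [-65.8, 70.77], [-126.05, 130.52], [-82.76, 87.17], [-180, 180]. Speed limits (degrees/s): [127.2, 127.2, 147.25, 180, 180, 180].

## Interface

Orientations are given as [roll, pitch, yaw] about the fixed x, y, z axes, in that order (R = Rz(yaw) Ry(pitch) Rx(roll)).
In Python, from workcell import get_obs, camera, camera_params, job_done gives the robot as it stands.
- The arm moves only by the tool servo_tool, never from a script. Its argument "steps" is a list of rows, each an object of numbers: "x", "y", "z": the shift along the world's x, y, z in mm; "yaw": the turn about the world's z in degrees. A call has 1 to 12 rows; each row is the pose to reach, as a shift and turn from the pose measured when the call began; what a row does not reach only later rows make up. A row lasts 1/8 s, in which the tool goes at most 62.5 mm and 10.7 degrees, less where a joint would pass 70% of its speed; a pose out of reach is approached as far as the arm can. A call with a gripper value outside its range is refused whole. "grip" is the finger opening in mm, from 0 to 85.4, set as the call begins (left out, the last holds). The fingers move at their own pace and stop on an object; "grip_force" is the grip in N (left out, the last holds). Time passes only in rows, so rows that repeat a pose let the fingers close. It gives the time, the measured TCP pose, the force and the opening at its end, in the units of the state.
- get_obs(): the state, without advancing time (a new reading comes with each control period).
- camera(name): name is "scene" or "top"; returns (picture, depth): 420x560x3 uint8, red, green, blue; 420x560 float32, m along the optical axis (not along the pixel's ray), 0 where there is no reading.
- camera_params(name): a dict with "intrinsics" (3x3 intrinsics, pixels), "D" ([k1, k2, p1, p2, k3] as OpenCV has them; the pictures are not rectified), "rvec" (rotation vector, rad) and "tvec" (3), from world to camera coordinates, as OpenCV has them. Camera axes: x right, y down, z forward; pixel columns grow to the right and rows downward; lengths in m; the calibration is good to about 2 mm. A picture is of the moment at which its call begins. camera_params takes no time and is no camera call.
- job_done(): hands the job in, once; it reports no verdict.
The state is a dict: "time": time; "q": joint angles; "qd": joint speeds; "joint_efforts": joint torques, N m; "ee_pos": TCP position; "tcp_rot": TCP orientation; "wrist_force": force on the tool from outside, world axes, zero at the start; "torque": the same for the moment, N m; "opening": finger opening in m.
Only numpy, scipy, OpenCV 4.12 (cv2) and the standard library are available. Lean on these libraries where they do the work, as an engineer would, in place of code of your own. Each camera call takes 0.05 s, during which the arm holds its last target.

## Task

Put the washed baking bits away where their kind belongs, set down gently rather than dropped, each standing upright: both round cutters side by side in the birch tray, the red silicone baking case in the blue tray, and the brass piping nozzle in the white caddy. The caddy is shut by a push-to-open catch: press the orange pad on its front and the lid springs up; leave the lid up so that everything can dry.

Things in the scene. Friction and masses are not known exactly. Their poses are not given: they have to be found in the camera images.
- nozzle_mid (a point): brass piping nozzle standing upright on its wide end: collar 28 mm in diameter for the lower 32 mm, then a cone to the tip, 50 mm tall. The point is at its centre, 25 mm above its foot; z up
- steel_cutter_mid (a point): stainless steel round biscuit cutter, an open ring 46 mm outside diameter, 3 mm wall, 45 mm tall, standing upright. The point is at its centre, 22.5 mm above its foot; z up
- copper_cutter_mid (a point): copper-coloured round biscuit cutter, an open ring 46 mm outside diameter, 3 mm wall, 45 mm tall, standing upright. The point is at its centre, 22.5 mm above its foot; z up
- silicone_case_mid (a point): red silicone baking case, an open cup 42 mm in diameter at the foot and 48 mm at the rim, 42 mm tall, standing upright. The point is on its axis, 21 mm above its foot; z up
- birch_tray: fixed shallow birch tray, outside 136 mm (its x) by 140 mm (its y) by 18 mm high, walls and floor 4 mm thick. Home of both cutters: they fit side by side along its y, 66 mm apart, which leaves 20 mm between them; across its x there is room for the fingers. Origin: centre of its underside, on the worktop
- blue_tray: fixed blue plastic tray, outside 136 mm (its x) by 140 mm (its y) by 30 mm high, walls and floor 4 mm thick. Home of the silicone case. Origin: centre of its underside, on the worktop
- caddy: fixed white plastic caddy, outside 120 mm (its x) by 130 mm (its y) by 60 mm high, walls and floor 4 mm thick, with a 6 mm grey lid over the whole top, hinged along its +x rim. Home of the nozzle, which stands anywhere on its floor. Origin: centre of its underside, on the worktop; its -x face is the front with the orange pad
- latch_pad (a point): middle of the top face of the orange press pad (46 mm along the caddy's x by 40 mm along its y) that sticks out of the front (-x) of the caddy, 98 mm from the caddy's origin and 55 mm above the worktop. It is one arm of a spring rocker, whose upright hook, 26 mm from this point, holds the lid's front edge. Pressed straight down, it gives from about 2.5 N and frees the lid after 3 to 4 mm with about 5 N; it stops after 10 mm and springs back when let go
- lid (a joint): angle of the caddy's lid in rad: 0 shut, 2.5 fully open (leaning far back, away from the pad, up to 135 mm high). Once freed it springs fully open by itself within about 2 s, if nothing is over it, and stays there
Mind the look-alikes: they are no part of the job. Leave any purple look-alike of the part that bears copper_cutter_mid alone.

How it is judged:
By the outcome, as a careful person would: the job done as asked, in the order asked, and still so for the second after the job is handed in, with the robot touching nothing.
It also fails if it takes over 128 s, if anything falls off the work surface, if the arm or the gripper's body presses on something with over 40 N, if the wrist force passes 120 N, or if a joint passes its speed limit or range.

## Working session

There is one attempt and no reset: what is moved stays moved. The work goes in short steps, Python scripts to look and compute and a tool call to move; the robot and the scene stay as the last step left them, time stands still between calls to the robot, and variables do not carry over. Pictures are saved under pics/ and viewed, and the job is handed in when it is done.

Besides the shell and the picture viewer there is one more tool, called after "Emit:" by a JSON object that holds its "method" and its "body", one argument or row to a line. servo_tool: Moves the arm, as the interface text tells. Its arguments: {"type":"object","properties":{"steps":{"type":"array"},"grip":{"type":"number"},"grip_force":{"type":"number"}},"required":["steps"]}

```bash
ls; mkdir -p pics; cat > h.py <<'E'
import numpy as np, cv2
from workcell import get_obs, camera, camera_params, job_done
def P(n):
    p=camera_params(n); K=np.array(p["intrinsics"],float);D=np.array(p["D"],float)
    R,_=cv2.Rodrigues(np.array(p["rvec"],float)); t=np.array(p["tvec"],float).reshape(3)
    return K,D,R,t
def ray(n,uv,z):
    K,D,R,t=P(n); uv=np.array(uv,float).reshape(-1,1,2)
    xy=cv2.undistortPoints(uv,K,D).reshape(-1,2)
    d=np.c_[xy,np.ones(len(xy))]@R; c=-R.T@t
    s=(z-c[2])/d[:,2]
    return c+s[:,None]*d
def proj(n,X):
    K,D,R,t=P(n)
    return cv2.projectPoints(np.array(X,float).reshape(-1,3),cv2.Rodrigues(R)[0],t,K,D)[0].reshape(-1,2)
def snap(n,tag):
    im,d=camera(n); cv2.imwrite(f"pics/{tag}.png",im[:,:,::-1]); np.savez(f"pics/{tag}.npz",im=im,d=d); return im,d
def cloud(n,d):
    K,D,R,t=P(n); h,w=d.shape
    u,v=np.meshgrid(np.arange(w),np.arange(h))
    xy=cv2.undistortPoints(np.stack([u,v],-1).reshape(-1,1,2).astype(float),K,D).reshape(h,w,2)
    pc=np.dstack([xy,np.ones((h,w))])*d[...,None]
    X=(pc-t)@R; X[d==0]=np.nan
    return X
E
python3 - <<'E'
from h import *
print(get_obs())
for n in ("top","scene"):
    snap(n,n+"0"); K,D,R,t=P(n); print(n,K.round(1).tolist(),D,(-R.T@t).round(3),R.round(2).tolist())
E
```

```text
pics
{'time': 0.0, 'q': array([-7.14459965e+01,  5.01016629e+00,  1.00333574e+01,  9.51010536e+01,
       -3.65575267e-04,  9.00003538e+01]), 'qd': array([ 0.03242621, -0.03643924, -0.02368518,  0.05064216,  0.02611932,
        0.03164019]), 'joint_efforts': array([ 2.94137899e-03, -5.20390785e+01,  4.64808333e+01,  1.62711809e-02,
        3.01927366e-05,  1.83520228e-05]), 'ee_pos': array([ 0.17492902, -0.52118041,  0.23218222]), 'tcp_rot': array([-1.79922138e+02,  3.66055706e-04,  1.85536502e+01]), 'wrist_force': array([0.57949255, 0.36510475, 0.64750226]), 'torque': array([ 0.04056813, -0.04209021, -0.05254016]), 'opening': 0.08529733107814023}
top [[420.7, 0.0, 283.3], [0.0, 420.7, 218.3], [0.0, 0.0, 1.0]] [-0.06634854  0.          0.          0.          0.        ] [0.453 0.012 0.923] [[-0.0, -1.0, 0.01], [-1.0, 0.0, -0.06], [0.06, -0.01, -1.0]]
scene [[522.5, 0.0, 276.3], [0.0, 522.5, 215.7], [0.0, 0.0, 1.0]] [-0.0835926  0.         0.         0.         0.       ] [ 1.122 -0.648  0.668] [[0.74, 0.67, 0.02], [0.39, -0.41, -0.83], [-0.55, 0.62, -0.56]]
```

View pics/top0.png

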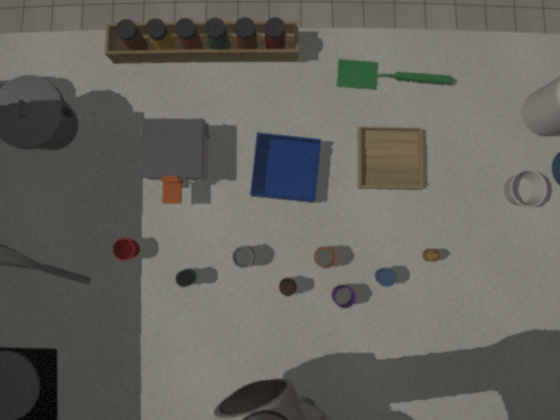

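View pics/scene0.png

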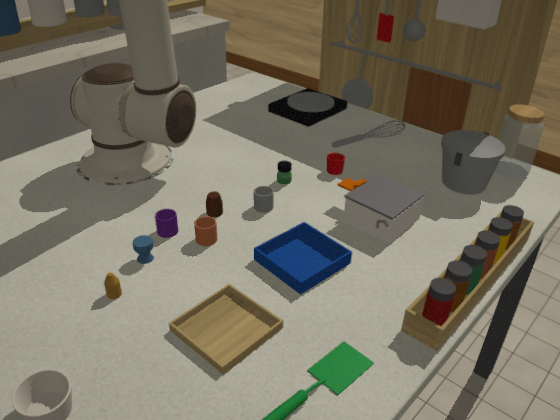

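The top view (rows run towards the robot, columns towards -y) shows these things:

| Thing | Pixel |
|---|---|
| Red case | (125,249) |
| Steel cutter | (245,257) |
| Copper cutter | (325,257) |
| Purple look-alike | (344,296) |
| Nozzle | (431,255) |
| Caddy | (173,150) |
| Orange pad | (173,190) |
| Blue tray | (287,167) |
| Birch tray | (391,158) |

The brown bottle, green jar and blue egg cup are bystanders. Next I'll measure them.

```bash
python3 - <<'E'
from h import *
z=np.load("pics/top0.npz"); im,d=z["im"],z["d"]; X=cloud("top",d)
crop=im[110:320,100:460]; cv2.imwrite("pics/topcrop.png",cv2.resize(crop,None,fx=2.2,fy=2.2,interpolation=cv2.INTER_CUBIC)[:,:,::-1])
# segments by height
m=(X[...,2]>0.012)
m=m.astype(np.uint8); m[320:]=0;m[:110]=0
n,l,s,c=cv2.connectedComponentsWithStats(m)
for i in range(1,n):
    if s[i,4]<60: continue
    p=X[l==i]; zt=np.percentile(p[:,2],97); top=p[p[:,2]>zt-0.008]
    (cx,cy),r=cv2.minEnclosingCircle(top[:,:2].astype(np.float32)*1000)
    print(c[i].round(),s[i,4],"ztop",zt.round(3),"circ",round(cx,1),round(cy,1),round(r,1),"rect",cv2.minAreaRect(p[:,:2].astype(np.float32)*1000), im[l==i].mean(0).round())
E
```

```text
[ 37. 128.] 2779 ztop 0.123 circ 695.4 506.7 71.0 rect ((691.755859375, 503.6253662109375), (90.20429992675781, 143.75204467773438), 13.076481819152832) [48. 48. 47.]
[543. 121.] 782 ztop 0.11 circ 715.7 -557.4 12.5 rect ((715.3927612304688, -572.521240234375), (90.53465270996094, 26.235666275024414), 52.43112564086914) [106. 101.  95.]
[173. 153.] 4556 ztop 0.071 circ 653.7 235.2 88.2 rect ((626.8007202148438, 234.36709594726562), (176.51182556152344, 143.8331298828125), 0.7834324836730957) [82. 74. 72.]
[389. 157.] 637 ztop 0.021 circ 641.9 -231.3 97.0 rect ((642.759521484375, -231.41648864746094), (142.2169189453125, 137.97276306152344), 89.22205352783203) [103.  92.  73.]
[286. 164.] 737 ztop 0.033 circ 619.2 -2.1 97.3 rect ((619.0545654296875, -1.93280029296875), (140.53387451171875, 137.00723266601562), 83.9256362915039) [46. 56. 82.]
[557. 168.] 130 ztop 0.031 circ 622.8 -613.8 20.2 rect ((620.3247680664062, -614.093017578125), (14.571205139160156, 63.14802551269531), 89.70149993896484) [45. 59. 72.]
[528. 188.] 782 ztop 0.047 circ 572.1 -526.1 42.5 rect ((570.7454833984375, -
[... 920 characters left out ...]
5938) [96. 78. 52.]
[185. 277.] 290 ztop 0.053 circ 384.0 212.0 17.4 rect ((383.6097412109375, 210.59144592285156), (34.35176467895508, 34.93907928466797), 17.723003387451172) [44. 45. 42.]
[386. 277.] 288 ztop 0.048 circ 383.3 -211.0 19.8 rect ((383.3305969238281, -210.3394317626953), (36.98933410644531, 39.012176513671875), 6.252805233001709) [58. 71. 85.]
[288. 287.] 264 ztop 0.053 circ 362.5 -5.0 15.5 rect ((362.5590515136719, -4.944639205932617), (36.664306640625, 36.65835952758789), 63.090415954589844) [59. 49. 42.]
[344. 297.] 194 ztop 0.047 circ 342.9 -122.3 21.9 rect ((342.8779602050781, -122.61614990234375), (42.843849182128906, 41.983787536621094), 55.67372131347656) [64. 49. 71.]
```

View pics/topcrop.png

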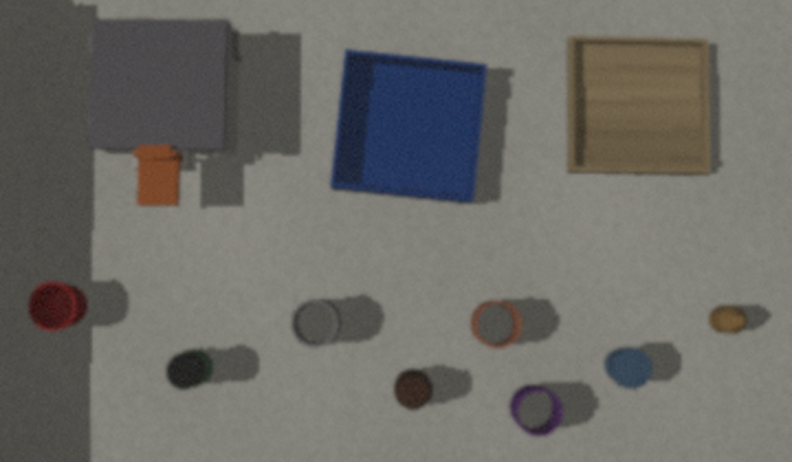

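```bash
python3 - <<'E'
from h import *
z=np.load("pics/scene0.npz"); im,d=z["im"].copy(),z["d"]; X=cloud("scene",d)
zt=np.load("pics/top0.npz"); imt=zt["im"].copy()
m=(X[...,2]>0.012)&(X[...,0]>.25)&(X[...,0]<.75)&(abs(X[...,1])<.4)
n,l,s,c=cv2.connectedComponentsWithStats(m.astype(np.uint8))
for i in range(1,n):
    if s[i,4]<60: continue
    p=X[l==i]; t=np.percentile(p[:,2],97); top=p[p[:,2]>t-0.006]
    (cx,cy),r=cv2.minEnclosingCircle(top[:,:2].astype(np.float32)*1000)
    print(c[i].round(),s[i,4],t.round(4),round(cx,1),round(cy,1),round(r,1),im[l==i].mean(0).round())
w=X[150:400,:,2]; print("table z scene",np.nanmedian(w[(abs(w)<.01)]))
Xt=cloud("top",zt["d"]); w=Xt[100:320,:,2]; print("table z top",np.nanmedian(w[(abs(w)<.01)]))
objs=[(445,339.5,24,42),(427,88,23,45),(425,-85,23,45),(428.5,-312.7,14,32)]
a=np.linspace(0,2*np.pi,40)
for n,I in (("top",imt),("scene",im)):
    sc=4 if n=="top" else 3
    I2=cv2.resize(I,None,fx=sc,fy=sc,interpolation=cv2.INTER_CUBIC)
    tiles=[]
    for x,y,r,h in objs:
        for hh,rr in ((h,r),(0,r if r!=24 else 21)):
            q=proj(n,np.c_[x+rr*np.cos(a),y+rr*np.sin(a),a*0+hh]/1000)
            cv2.polylines(I2,[((q+.5)*sc).astype(int)],True,(0,255,0) if hh else (255,255,0),1)
    for x,y,r,h in objs:
        q=(proj(n,[x/1000,y/1000,.02])[0]*sc).astype(int)
        tiles.append(I2[q[1]-100:q[1]+100,q[0]-100:q[0]+100])
    cv2.imwrite(f"pics/ov_{n}.png",np.hstack(tiles)[:,:,::-1])
E
```

```text
[335. 161.] 297 0.0425 446.7 340.4 28.6 [97. 17. 17.]
[284. 170.] 267 0.0513 384.5 208.5 19.6 [39. 51. 38.]
[381. 204.] 3546 0.0688 654.3 233.3 89.1 [108.  99.  90.]
[263. 197.] 410 0.0454 429.9 87.2 25.4 [80. 80. 74.]
[214. 202.] 319 0.0512 366.4 -6.8 15.9 [57. 37. 25.]
[166. 220.] 480 0.0455 345.3 -123.2 25.2 [63. 32. 73.]
[205. 228.] 503 0.046 429.1 -84.6 25.8 [101.  61.  38.]
[303. 254.] 1656 0.0313 622.8 -2.8 97.2 [21. 46. 84.]
[143. 245.] 340 0.0464 383.5 -212.5 22.7 [51. 74. 90.]
[112. 284.] 262 0.0495 433.3 -316.2 7.7 [99. 75. 31.]
[225. 326.] 1080 0.0197 645.3 -233.1 97.1 [122. 105.  71.]
table z scene 4.951599950119227e-05
table z top 0.0009637777492547794
```

```bash
python3 -c "
import cv2,numpy as np
cv2.imwrite('pics/ov.png',np.vstack([cv2.imread('pics/ov_top.png'),cv2.imread('pics/ov_scene.png')]))"
```

```text
(no output)
```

View pics/ov.png

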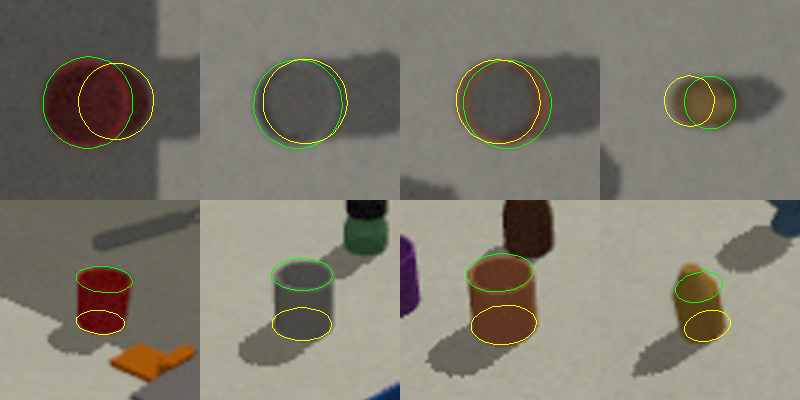

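The overlays fit both views to about 2 mm. Averaging the two gives red (446,340), steel (428,88), copper (427,-84) and nozzle (431,-314). Next come the tray, caddy and pad poses.

```bash
python3 - <<'E'
from h import *
for n in ("top","scene"):
    z=np.load(f"pics/{n}0.npz"); im,d=z["im"],z["d"]; X=cloud(n,d)
    hsv=cv2.cvtColor(im,cv2.COLOR_RGB2HSV)
    def rep(name,m):
        k,l,s,c=cv2.connectedComponentsWithStats(m.astype(np.uint8))
        i=1+np.argmax(s[1:,4]); m=l==i; p=X[m]; p=p[~np.isnan(p[:,0])]
        print(n,name,s[i,4],c[i].round(1),"z",np.percentile(p[:,2],[5,50,95]).round(4),cv2.minAreaRect((p[:,:2]*1000).astype(np.float32)))
    box=lambda x0,x1,y0,y1,z0,z1:(X[...,0]>x0)&(X[...,0]<x1)&(X[...,1]>y0)&(X[...,1]<y1)&(X[...,2]>z0)&(X[...,2]<z1)
    rep("lid",box(.55,.75,.13,.33,.0585,.08)&(hsv[...,1]<60))
    org=(hsv[...,0]<14)&(hsv[...,1]>170)&(hsv[...,2]>90)
    rep("pad",org&box(.48,.62,.15,.33,.045,.068))
    rep("birch",box(.54,.75,-.33,-.13,.013,.03))
    rep("blue",box(.52,.72,-.1,.1,.022,.045))
    nz=box(.38,.48,-.36,-.27,.008,.06)
    rep("nozzle",nz)
    p=X[nz]; 
    for a,b in ((.008,.02),(.02,.03),(.03,.04),(.04,.06)):
        q=p[(p[:,2]>a)&(p[:,2]<b)]; print(a,len(q),q.mean(0).round(4) if len(q) else'')
E
```

```text
top lid 3674 [171.7 147.6] z [0.0648 0.0674 0.07  ] ((653.13623046875, 235.31468200683594), (130.81753540039062, 125.05425262451172), 89.98968505859375)
top pad 14 [170.7 184.8] z [0.0538 0.0558 0.057 ] ((576.6426391601562, 237.54791259765625), (10.665847778320312, 5.596487045288086), 63.37416458129883)
top birch 623 [389.2 156.6] z [0.0142 0.0181 0.0211] ((642.6970825195312, -231.49420166015625), (142.03192138671875, 138.11196899414062), 89.69580078125)
top blue 598 [285.6 165.4] z [0.0238 0.0305 0.0332] ((619.0546264648438, -1.9327392578125), (140.53379821777344, 137.00733947753906), 83.92549896240234)
top nozzle 156 [431.1 254.8] z [0.0145 0.0382 0.0514] ((428.1091613769531, -312.70440673828125), (22.433244705200195, 25.96859359741211), 85.04330444335938)
0.008 22 [ 0.4295 -0.3057  0.0151]
0.02 15 [ 0.4299 -0.3054  0.0258]
0.03 50 [ 0.4274 -0.3099  0.0357]
0.04 69 [ 0.4287 -0.3124  0.0467]
scene lid 1963 [384.3 196.6] z [0.0618 0.0664 0.0684] ((655.6148681640625, 232.45802307128906), (136.48397827148438, 126.86003875732422), 89.62129211425781)
scene pad 3 [354.3 187.3] z [0.0614 0.0629 0.0649] ((588.134521484375, 216.64727783203125), (0.6892662644386292, 4.000922203063965), 65.19619750976562)
scene birch 992 [225.3 326. ] z [0.0136 0.017  0.0196] ((643.8836669921875, -233.21881103515625), (143.8760986328125, 140.8360595703125), 89.39495086669922)
scene blue 937 [302.4 252.8] z [0.0227 0.0282 0.0313] ((621.6363525390625, -2.2358474731445312), (144.346435546875, 139.3667449951172), 83.87583923339844)
scene nozzle 288 [112.  284.8] z [0.0099 0.0304 0.0489] ((435.638671875, -317.94024658203125), (26.285076141357422, 20.114723205566406), 74.49436950683594)
0.008 73 [ 0.4383 -0.3214  0.0137]
0.02 70 [ 0.4389 -0.32    0.025 ]
0.03 81 [ 0.4366 -0.3195  0.0352]
0.04 64 [ 0.4335 -0.3182  0.0454]
```

Emit:
{"method": "servo_tool", "body": {
  "steps": [
    {"x": 50, "y": 87, "z": -5, "yaw": 10},
    {"x": 95, "y": 165, "z": -15, "yaw": 20},
    {"x": 125, "y": 215, "z": -30, "yaw": 30},
    {"x": 155, "y": 270, "z": -50, "yaw": 40},
    {"x": 185, "y": 320, "z": -70, "yaw": 50},
    {"x": 215, "y": 370, "z": -80, "yaw": 60},
    {"x": 240, "y": 415, "z": -90, "yaw": 70},
    {"x": 252, "y": 436, "z": -100, "yaw": 71.5},
    {"x": 252, "y": 436, "z": -100, "yaw": 71.5},
    {"x": 252, "y": 436, "z": -100, "yaw": 71.5}
  ],
  "grip": 66,
  "grip_force": 25
}}

```text
time: 1.35
ee_pos: [0.4268, -0.0847, 0.1318]
tcp_rot: [-179.9, -0.0, 90.2]
wrist_force: [-0.2, -0.0, -0.6]
opening: 0.0661
```

Emit:
{"method": "servo_tool", "body": {
  "steps": [
    {"z": -40},
    {"z": -75},
    {"z": -95},
    {"z": -104},
    {"z": -104},
    {"z": -104}
  ]
}}

```text
schema error: expected keys x, y, z, yaw
```

Emit:
{"method": "servo_tool", "body": {
  "steps": [
    {"z": 0},
    {"z": 0},
    {"z": 0},
    {"z": 0},
    {"z": 0},
    {"z": 0}
  ],
  "grip": 40,
  "grip_force": 25
}}

```text
schema error: expected keys x, y, z, yaw
```

Emit:
{"method": "servo_tool", "body": {
  "steps": [
    {"x": 0, "y": 0, "z": -40, "yaw": 0},
    {"x": 0, "y": 0, "z": -75, "yaw": 0},
    {"x": 0, "y": 0, "z": -95, "yaw": 0},
    {"x": 0, "y": 0, "z": -104, "yaw": 0},
    {"x": 0, "y": 0, "z": -104, "yaw": 0},
    {"x": 0, "y": 0, "z": -104, "yaw": 0}
  ]
}}

```text
time: 2.1
ee_pos: [0.4273, -0.0852, 0.0289]
tcp_rot: [-179.9, 0.0, 90.1]
wrist_force: [0.2, 0.8, -0.7]
opening: 0.0661
```

Emit:
{"method": "servo_tool", "body": {
  "steps": [
    {"x": 0, "y": 0, "z": 0, "yaw": 0},
    {"x": 0, "y": 0, "z": 0, "yaw": 0},
    {"x": 0, "y": 0, "z": 0, "yaw": 0},
    {"x": 0, "y": 0, "z": 0, "yaw": 0},
    {"x": 0, "y": 0, "z": 0, "yaw": 0},
    {"x": 0, "y": 0, "z": 0, "yaw": 0}
  ],
  "grip": 40,
  "grip_force": 25
}}

```text
time: 2.85
ee_pos: [0.4279, -0.0854, 0.0301]
tcp_rot: [180.0, 0.1, 90.1]
wrist_force: [-1.8, -0.9, 6.0]
opening: 0.0454
```

Emit:
{"method": "servo_tool", "body": {
  "steps": [
    {"x": 0, "y": 0, "z": 15, "yaw": 0},
    {"x": 0, "y": 0, "z": 45, "yaw": 0},
    {"x": 0, "y": 0, "z": 80, "yaw": 0},
    {"x": 0, "y": 0, "z": 90, "yaw": 0},
    {"x": 0, "y": 0, "z": 90, "yaw": 0}
  ]
}}

```text
time: 3.48
ee_pos: [0.4283, -0.0854, 0.1207]
tcp_rot: [179.9, 0.1, 90.1]
wrist_force: [0.5, 0.2, -0.3]
opening: 0.0454
```

```bash
python3 - <<'E'
from h import *
snap("scene","s1")
E
```

```text
(no output)
```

View pics/s1.png

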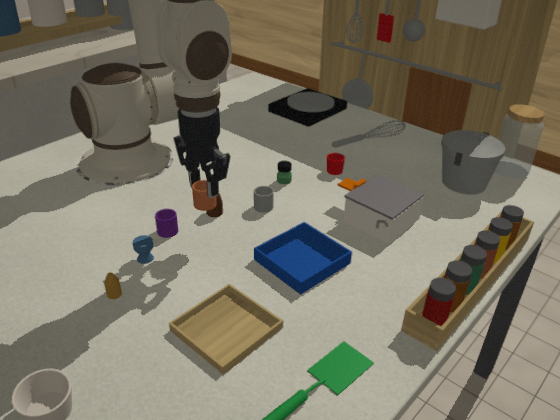

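The copper cutter is held upright at (205,195). I'll carry it to the birch tray's -y place.

Emit:
{"method": "servo_tool", "body": {
  "steps": [
    {"x": 25, "y": -20, "z": 0, "yaw": 0},
    {"x": 60, "y": -50, "z": 0, "yaw": 0},
    {"x": 100, "y": -84, "z": 0, "yaw": 0},
    {"x": 140, "y": -117, "z": 0, "yaw": 0},
    {"x": 180, "y": -150, "z": 0, "yaw": 0},
    {"x": 205, "y": -170, "z": 0, "yaw": 0},
    {"x": 215, "y": -180, "z": 0, "yaw": 0},
    {"x": 215, "y": -180, "z": 0, "yaw": 0},
    {"x": 215, "y": -180, "z": 0, "yaw": 0}
  ]
}}

```text
time: 4.65
ee_pos: [0.6421, -0.2648, 0.1188]
tcp_rot: [-179.9, 0.0, 90.1]
wrist_force: [-0.4, 0.9, -0.3]
opening: 0.0457
```

```bash
python3 - <<'E'
from h import *
print(get_obs()["ee_pos"]); snap("top","t2")
E
```

```text
[ 0.64210539 -0.26481039  0.11880915]
```

View pics/t2.png

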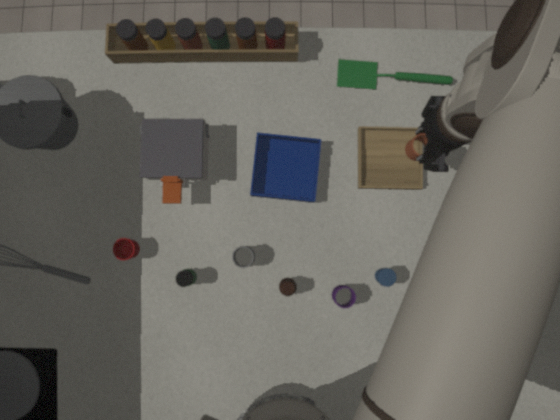

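Emit:
{"method": "servo_tool", "body": {
  "steps": [
    {"x": 1, "y": 0, "z": -25, "yaw": 0},
    {"x": 1, "y": 0, "z": -50, "yaw": 0},
    {"x": 1, "y": 0, "z": -70, "yaw": 0},
    {"x": 1, "y": 0, "z": -80, "yaw": 0},
    {"x": 1, "y": 0, "z": -82, "yaw": 0},
    {"x": 1, "y": 0, "z": -82, "yaw": 0}
  ]
}}

```text
time: 5.45
ee_pos: [0.6435, -0.2649, 0.0381]
tcp_rot: [180.0, 0.1, 90.1]
wrist_force: [-0.5, 0.3, -0.2]
opening: 0.0454
```

Emit:
{"method": "servo_tool", "body": {
  "steps": [
    {"x": 0, "y": 0, "z": -1, "yaw": 0},
    {"x": 0, "y": 0, "z": -2, "yaw": 0},
    {"x": 0, "y": 0, "z": -2, "yaw": 0}
  ]
}}

```text
time: 5.82
ee_pos: [0.6436, -0.2649, 0.0362]
tcp_rot: [180.0, 0.1, 90.1]
wrist_force: [0.7, 0.7, -0.5]
opening: 0.0452
```

Emit:
{"method": "servo_tool", "body": {
  "steps": [
    {"x": 0, "y": 0, "z": -1, "yaw": 0},
    {"x": 0, "y": 0, "z": -2, "yaw": 0},
    {"x": 0, "y": 0, "z": -2, "yaw": 0}
  ]
}}

```text
time: 6.2
ee_pos: [0.6436, -0.2649, 0.0343]
tcp_rot: [180.0, 0.1, 90.1]
wrist_force: [0.2, -0.0, 1.2]
opening: 0.0458
```

Emit:
{"method": "servo_tool", "body": {
  "steps": [
    {"x": 0, "y": 0, "z": -1, "yaw": 0},
    {"x": 0, "y": 0, "z": -1, "yaw": 0}
  ]
}}

```text
time: 6.45
ee_pos: [0.6436, -0.265, 0.0342]
tcp_rot: [179.9, 0.1, 90.1]
wrist_force: [-2.7, 1.9, 6.4]
opening: 0.0458
```

Emit:
{"method": "servo_tool", "body": {
  "steps": [
    {"x": 0, "y": 0, "z": 0, "yaw": 0},
    {"x": 0, "y": 0, "z": 0, "yaw": 0},
    {"x": 0, "y": 0, "z": 0, "yaw": 0},
    {"x": 0, "y": 0, "z": 0, "yaw": 0},
    {"x": 0, "y": 0, "z": 10, "yaw": 0},
    {"x": 0, "y": 0, "z": 40, "yaw": 0},
    {"x": 0, "y": 0, "z": 80, "yaw": 0},
    {"x": 0, "y": 0, "z": 90, "yaw": 0},
    {"x": 0, "y": 0, "z": 90, "yaw": 0}
  ],
  "grip": 64
}}

```text
time: 7.58
ee_pos: [0.644, -0.2651, 0.1251]
tcp_rot: [179.8, 0.1, 90.1]
wrist_force: [-0.3, -0.0, -0.9]
opening: 0.0641
```

Emit:
{"method": "servo_tool", "body": {
  "steps": [
    {"x": -20, "y": 33, "z": 0, "yaw": 0},
    {"x": -50, "y": 82, "z": 0, "yaw": 0},
    {"x": -80, "y": 131, "z": 0, "yaw": 0},
    {"x": -110, "y": 180, "z": 0, "yaw": 0},
    {"x": -140, "y": 229, "z": 0, "yaw": 0},
    {"x": -170, "y": 278, "z": 0, "yaw": 0},
    {"x": -200, "y": 328, "z": 0, "yaw": 0},
    {"x": -216, "y": 353, "z": 0, "yaw": 0},
    {"x": -216, "y": 353, "z": 0, "yaw": 0},
    {"x": -216, "y": 353, "z": 0, "yaw": 0}
  ],
  "grip": 66
}}

```text
time: 8.82
ee_pos: [0.4279, 0.0876, 0.1243]
tcp_rot: [179.9, 0.1, 90.2]
wrist_force: [-0.2, 0.3, -0.2]
opening: 0.066
```

```bash
python3 - <<'E'
from h import *
print(get_obs()["ee_pos"],get_obs()["tcp_rot"]); snap("scene","s3")
E
```

```text
[0.42792594 0.08757484 0.12427837] [1.79897660e+02 1.39919940e-01 9.01619405e+01]
```

View pics/s3.png

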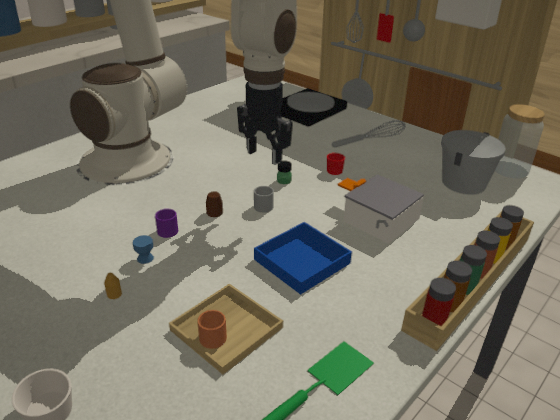

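The copper cutter stands upright in the birch tray at (211,328). The gripper is now above the steel cutter at (263,198), so I'll descend and grip.

Emit:
{"method": "servo_tool", "body": {
  "steps": [
    {"x": 0, "y": 0, "z": -40, "yaw": 0},
    {"x": 0, "y": 0, "z": -72, "yaw": 0},
    {"x": 0, "y": 0, "z": -88, "yaw": 0},
    {"x": 0, "y": 0, "z": -95, "yaw": 0},
    {"x": 0, "y": 0, "z": -95, "yaw": 0},
    {"x": 0, "y": 0, "z": -95, "yaw": 0}
  ]
}}

```text
time: 9.62
ee_pos: [0.4288, 0.0874, 0.0305]
tcp_rot: [179.8, 0.1, 90.1]
wrist_force: [-0.3, 0.4, 0.1]
opening: 0.0661
```

Emit:
{"method": "servo_tool", "body": {
  "steps": [
    {"x": 0, "y": 0, "z": 0, "yaw": 0},
    {"x": 0, "y": 0, "z": 0, "yaw": 0},
    {"x": 0, "y": 0, "z": 0, "yaw": 0},
    {"x": 0, "y": 0, "z": 0, "yaw": 0},
    {"x": 0, "y": 0, "z": 0, "yaw": 0},
    {"x": 0, "y": 0, "z": 0, "yaw": 0}
  ],
  "grip": 40,
  "grip_force": 25
}}

```text
time: 10.38
ee_pos: [0.4294, 0.0875, 0.0316]
tcp_rot: [179.7, 0.1, 90.1]
wrist_force: [-0.1, -0.5, 5.7]
opening: 0.0443
```

Emit:
{"method": "servo_tool", "body": {
  "steps": [
    {"x": 0, "y": 0, "z": 15, "yaw": 0},
    {"x": 0, "y": 0, "z": 45, "yaw": 0},
    {"x": 0, "y": 0, "z": 80, "yaw": 0},
    {"x": 0, "y": 0, "z": 90, "yaw": 0},
    {"x": 0, "y": 0, "z": 90, "yaw": 0}
  ]
}}

```text
time: 11.0
ee_pos: [0.4298, 0.0876, 0.1222]
tcp_rot: [179.6, 0.1, 90.1]
wrist_force: [0.0, 0.0, -0.8]
opening: 0.0447
```

Emit:
{"method": "servo_tool", "body": {
  "steps": [
    {"x": 18, "y": -24, "z": 0, "yaw": 0},
    {"x": 50, "y": -67, "z": 0, "yaw": 0},
    {"x": 85, "y": -113, "z": 0, "yaw": 0},
    {"x": 120, "y": -160, "z": 0, "yaw": 0},
    {"x": 155, "y": -207, "z": 0, "yaw": 0},
    {"x": 185, "y": -248, "z": 0, "yaw": 0},
    {"x": 205, "y": -275, "z": 0, "yaw": 0},
    {"x": 214, "y": -286, "z": 0, "yaw": 0},
    {"x": 214, "y": -286, "z": 0, "yaw": 0},
    {"x": 214, "y": -286, "z": 0, "yaw": 0}
  ]
}}

```text
time: 12.25
ee_pos: [0.6432, -0.1977, 0.1213]
tcp_rot: [179.7, 0.1, 90.1]
wrist_force: [0.2, 0.0, -0.2]
opening: 0.0447
```

```bash
python3 - <<'E'
from h import *
print(get_obs()["ee_pos"],get_obs()["tcp_rot"])
im,d=snap("scene","s4"); im2,_=snap("top","t4")
a=cv2.resize(im[150:390,130:340],None,fx=1.9,fy=1.9); b=cv2.resize(im2[90:220,330:500],None,fx=2.3,fy=2.3)
b=cv2.copyMakeBorder(b,0,a.shape[0]-b.shape[0],0,0,cv2.BORDER_CONSTANT)
cv2.imwrite("pics/c4.png",np.hstack([a,b])[:,:,::-1])
E
```

```text
[ 0.64317912 -0.19770216  0.1212591 ] [1.79717849e+02 5.13611028e-02 9.01388706e+01]
```

View pics/c4.png

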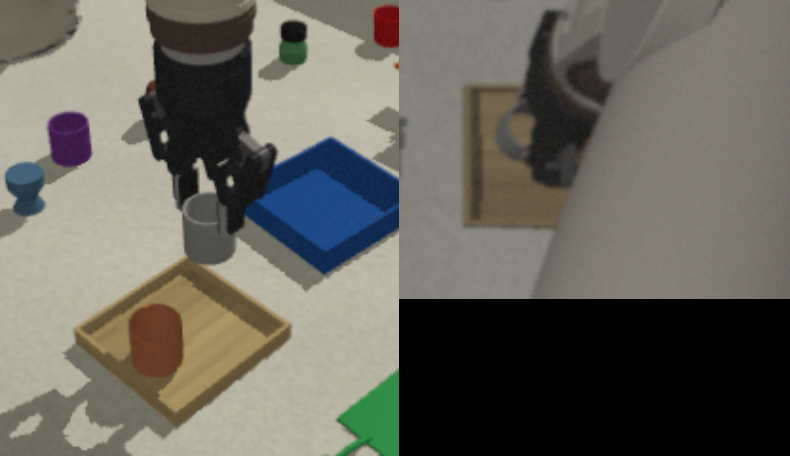

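Steel is held upright and lined up over the +y half of the tray. I'll lower it gently.

Emit:
{"method": "servo_tool", "body": {
  "steps": [
    {"x": 0, "y": -1, "z": -25, "yaw": 0},
    {"x": 0, "y": -1, "z": -50, "yaw": 0},
    {"x": 0, "y": -1, "z": -70, "yaw": 0},
    {"x": 0, "y": -1, "z": -80, "yaw": 0},
    {"x": 0, "y": -1, "z": -84, "yaw": 0},
    {"x": 0, "y": -1, "z": -84, "yaw": 0}
  ]
}}

```text
time: 13.1
ee_pos: [0.6436, -0.1986, 0.0386]
tcp_rot: [179.6, 0.1, 90.2]
wrist_force: [1.0, -0.1, 0.2]
opening: 0.0446
```

Emit:
{"method": "servo_tool", "body": {
  "steps": [
    {"x": 0, "y": 0, "z": -1, "yaw": 0},
    {"x": 0, "y": 0, "z": -1.5, "yaw": 0},
    {"x": 0, "y": 0, "z": -1.5, "yaw": 0}
  ]
}}

```text
time: 13.48
ee_pos: [0.6437, -0.1987, 0.0372]
tcp_rot: [179.6, 0.1, 90.2]
wrist_force: [-0.2, -0.4, -0.2]
opening: 0.0447
```

Emit:
{"method": "servo_tool", "body": {
  "steps": [
    {"x": 0, "y": 0, "z": -1, "yaw": 0},
    {"x": 0, "y": 0, "z": -2, "yaw": 0},
    {"x": 0, "y": 0, "z": -2, "yaw": 0}
  ]
}}

```text
time: 13.85
ee_pos: [0.6438, -0.1987, 0.0357]
tcp_rot: [179.6, 0.1, 90.2]
wrist_force: [-1.1, 0.8, 4.1]
opening: 0.0446
```

Contact at 4 N. I'll release, lift, and go to the red case at (446,340).

Emit:
{"method": "servo_tool", "body": {
  "steps": [
    {"x": 0, "y": 0, "z": 0, "yaw": 0},
    {"x": 0, "y": 0, "z": 0, "yaw": 0},
    {"x": 0, "y": 0, "z": 0, "yaw": 0},
    {"x": 0, "y": 0, "z": 0, "yaw": 0},
    {"x": 0, "y": 0, "z": 10, "yaw": 0},
    {"x": 0, "y": 0, "z": 40, "yaw": 0},
    {"x": 0, "y": 0, "z": 90, "yaw": 0},
    {"x": 0, "y": 0, "z": 110, "yaw": 0},
    {"x": 0, "y": 0, "z": 110, "yaw": 0}
  ],
  "grip": 64
}}

```text
time: 14.98
ee_pos: [0.6447, -0.199, 0.1483]
tcp_rot: [179.4, 0.2, 90.2]
wrist_force: [0.7, -0.3, -0.2]
opening: 0.0639
```

Emit:
{"method": "servo_tool", "body": {
  "steps": [
    {"x": -20, "y": 48, "z": 0, "yaw": 0},
    {"x": -42, "y": 105, "z": 0, "yaw": 0},
    {"x": -64, "y": 160, "z": 0, "yaw": 0},
    {"x": -86, "y": 215, "z": 0, "yaw": 0},
    {"x": -108, "y": 270, "z": 0, "yaw": 0},
    {"x": -130, "y": 325, "z": 0, "yaw": 0},
    {"x": -152, "y": 380, "z": 0, "yaw": 0},
    {"x": -174, "y": 435, "z": 0, "yaw": 0},
    {"x": -192, "y": 485, "z": 0, "yaw": 0},
    {"x": -198, "y": 522, "z": 0, "yaw": 0},
    {"x": -198, "y": 539, "z": 0, "yaw": 0},
    {"x": -198, "y": 539, "z": 0, "yaw": 0}
  ],
  "grip": 70
}}

```text
time: 16.48
ee_pos: [0.4465, 0.3402, 0.1473]
tcp_rot: [179.4, 0.2, 90.2]
wrist_force: [-0.5, 0.4, 0.3]
opening: 0.07
```

```bash
python3 - <<'E'
from h import *
print(get_obs()["ee_pos"],get_obs()["tcp_rot"]); snap("scene","s5")
E
```

```text
[0.44652508 0.34018526 0.14727402] [179.42453512   0.23701696  90.22503961]
```

View pics/s5.png

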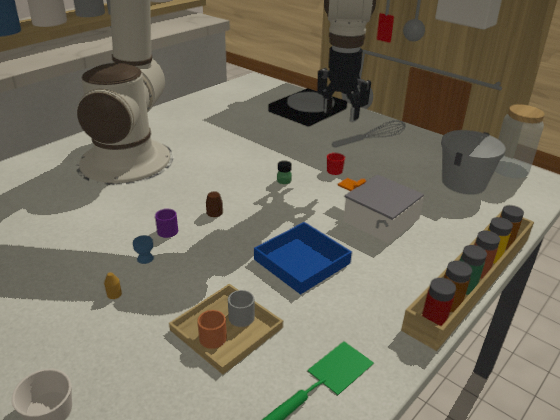

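Both cutters stand side by side in the birch tray, at (211,328) and (241,307). Next is the red case at (335,163).

Emit:
{"method": "servo_tool", "body": {
  "steps": [
    {"x": 0, "y": 0, "z": -40, "yaw": 0},
    {"x": 0, "y": 0, "z": -80, "yaw": 0},
    {"x": 0, "y": 0, "z": -108, "yaw": 0},
    {"x": 0, "y": 0, "z": -118, "yaw": 0},
    {"x": 0, "y": 0, "z": -119, "yaw": 0},
    {"x": 0, "y": 0, "z": -119, "yaw": 0}
  ]
}}

```text
time: 17.27
ee_pos: [0.4475, 0.3395, 0.0299]
tcp_rot: [179.3, 0.2, 90.1]
wrist_force: [0.1, 0.7, 0.6]
opening: 0.0697
```

Emit:
{"method": "servo_tool", "body": {
  "steps": [
    {"x": 0, "y": 0, "z": 0, "yaw": 0},
    {"x": 0, "y": 0, "z": 0, "yaw": 0},
    {"x": 0, "y": 0, "z": 0, "yaw": 0},
    {"x": 0, "y": 0, "z": 0, "yaw": 0},
    {"x": 0, "y": 0, "z": 0, "yaw": 0},
    {"x": 0, "y": 0, "z": 0, "yaw": 0}
  ],
  "grip": 38,
  "grip_force": 20
}}

```text
time: 18.02
ee_pos: [0.4481, 0.3399, 0.0315]
tcp_rot: [179.2, 0.1, 90.1]
wrist_force: [-1.5, -1.8, 6.8]
opening: 0.0468
```

Emit:
{"method": "servo_tool", "body": {
  "steps": [
    {"x": 0, "y": 0, "z": 15, "yaw": 0},
    {"x": 0, "y": 0, "z": 45, "yaw": 0},
    {"x": 0, "y": 0, "z": 85, "yaw": 0},
    {"x": 0, "y": 0, "z": 110, "yaw": 0},
    {"x": 0, "y": 0, "z": 110, "yaw": 0}
  ]
}}

```text
time: 18.65
ee_pos: [0.4491, 0.3407, 0.1448]
tcp_rot: [179.0, -0.1, 90.2]
wrist_force: [0.0, 0.3, -1.3]
opening: 0.0469
```

```bash
python3 - <<'E'
from h import *
im,d=snap("scene","s6"); im2,_=snap("top","t6")
a=cv2.resize(im[60:230,260:430],None,fx=2.3,fy=2.3); b=cv2.resize(im2[160:330,60:230],None,fx=2.3,fy=2.3)
cv2.imwrite("pics/c6.png",np.hstack([a,b])[:,:,::-1])
E
```

```text
(no output)
```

View pics/c6.png

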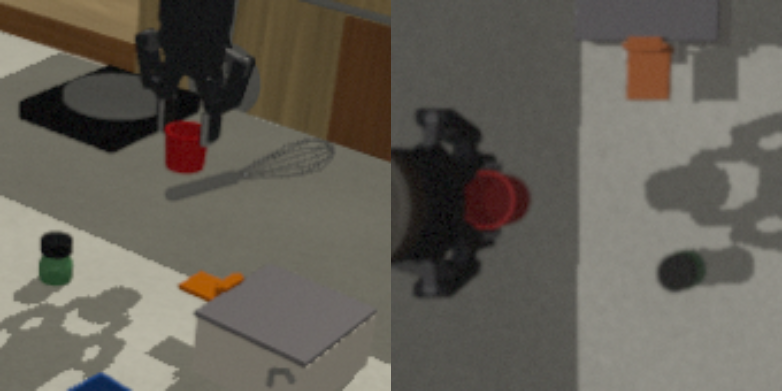

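Emit:
{"method": "servo_tool", "body": {
  "steps": [
    {"x": 8, "y": -25, "z": 5, "yaw": 0},
    {"x": 20, "y": -70, "z": 5, "yaw": 0},
    {"x": 40, "y": -122, "z": 5, "yaw": 0},
    {"x": 65, "y": -174, "z": 5, "yaw": 0},
    {"x": 95, "y": -225, "z": 5, "yaw": 0},
    {"x": 125, "y": -274, "z": 5, "yaw": 0},
    {"x": 152, "y": -313, "z": 0, "yaw": 0},
    {"x": 167, "y": -335, "z": -5, "yaw": 0},
    {"x": 171, "y": -343, "z": -10, "yaw": 0},
    {"x": 171, "y": -343, "z": -30, "yaw": 0},
    {"x": 171, "y": -343, "z": -40, "yaw": 0},
    {"x": 171, "y": -343, "z": -40, "yaw": 0}
  ]
}}

```text
time: 20.25
ee_pos: [0.6183, -0.0021, 0.1007]
tcp_rot: [179.3, 0.1, 90.2]
wrist_force: [-0.0, 0.8, -1.6]
opening: 0.047
```

```bash
python3 - <<'E'
from h import *
im,d=snap("scene","s7"); im2,_=snap("top","t7")
a=cv2.resize(im[130:300,220:390],None,fx=2.3,fy=2.3); b=cv2.resize(im2[90:260,200:370],None,fx=2.3,fy=2.3)
cv2.imwrite("pics/c7.png",np.hstack([a,b])[:,:,::-1])
E
```

```text
(no output)
```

View pics/c7.png

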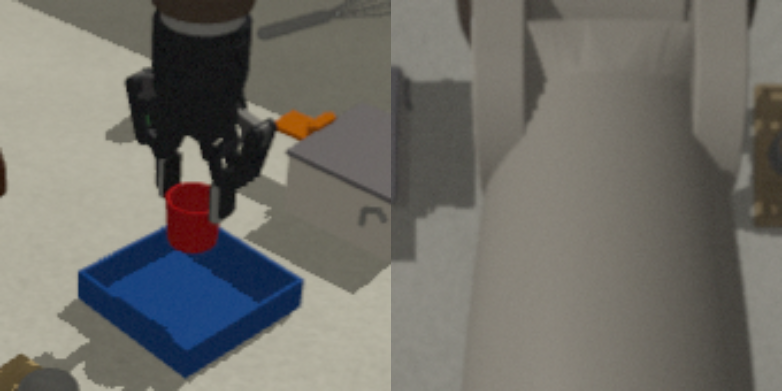

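Emit:
{"method": "servo_tool", "body": {
  "steps": [
    {"x": 1, "y": 0, "z": -20, "yaw": 0},
    {"x": 1, "y": 0, "z": -42, "yaw": 0},
    {"x": 1, "y": 0, "z": -56, "yaw": 0},
    {"x": 1, "y": 0, "z": -62, "yaw": 0},
    {"x": 1, "y": 0, "z": -64, "yaw": 0},
    {"x": 1, "y": 0, "z": -65, "yaw": 0},
    {"x": 1, "y": 0, "z": -65, "yaw": 0}
  ]
}}

```text
time: 21.22
ee_pos: [0.6204, -0.0024, 0.0377]
tcp_rot: [179.1, 0.1, 90.2]
wrist_force: [-0.0, 0.5, -0.1]
opening: 0.0471
```

Emit:
{"method": "servo_tool", "body": {
  "steps": [
    {"x": 0, "y": 0, "z": -1, "yaw": 0},
    {"x": 0, "y": 0, "z": -2, "yaw": 0},
    {"x": 0, "y": 0, "z": -2, "yaw": 0}
  ]
}}

```text
time: 21.6
ee_pos: [0.6204, -0.0024, 0.0357]
tcp_rot: [179.1, 0.1, 90.2]
wrist_force: [0.4, 0.3, -0.1]
opening: 0.0467
```

Emit:
{"method": "servo_tool", "body": {
  "steps": [
    {"x": 0, "y": 0, "z": -1, "yaw": 0},
    {"x": 0, "y": 0, "z": -1.5, "yaw": 0},
    {"x": 0, "y": 0, "z": -1.5, "yaw": 0}
  ]
}}

```text
time: 21.98
ee_pos: [0.6206, -0.0024, 0.0356]
tcp_rot: [179.1, 0.1, 90.2]
wrist_force: [-3.6, 0.3, 8.9]
opening: 0.047
```

Emit:
{"method": "servo_tool", "body": {
  "steps": [
    {"x": 0, "y": 0, "z": 0, "yaw": 0},
    {"x": 0, "y": 0, "z": 0, "yaw": 0},
    {"x": 0, "y": 0, "z": 0, "yaw": 0},
    {"x": 0, "y": 0, "z": 0, "yaw": 0},
    {"x": 0, "y": 0, "z": 10, "yaw": 0},
    {"x": 0, "y": 0, "z": 40, "yaw": 0},
    {"x": 0, "y": 0, "z": 90, "yaw": 0},
    {"x": 0, "y": 0, "z": 115, "yaw": 0},
    {"x": 0, "y": 0, "z": 115, "yaw": 0}
  ],
  "grip": 66
}}

```text
time: 23.1
ee_pos: [0.6217, -0.0024, 0.1537]
tcp_rot: [178.8, 0.1, 90.2]
wrist_force: [0.4, 0.8, -1.5]
opening: 0.066
```

Emit:
{"method": "servo_tool", "body": {
  "steps": [
    {"x": -10, "y": 20, "z": 0, "yaw": -10},
    {"x": -20, "y": 50, "z": 0, "yaw": -20},
    {"x": -30, "y": 80, "z": 0, "yaw": -30},
    {"x": -40, "y": 110, "z": 0, "yaw": -40},
    {"x": -50, "y": 140, "z": 0, "yaw": -50},
    {"x": -60, "y": 170, "z": 0, "yaw": -60},
    {"x": -68, "y": 200, "z": 0, "yaw": -70},
    {"x": -72, "y": 225, "z": 0, "yaw": -80},
    {"x": -72, "y": 236, "z": 0, "yaw": -90},
    {"x": -72, "y": 236, "z": 0, "yaw": -90},
    {"x": -72, "y": 236, "z": 0, "yaw": -90}
  ],
  "grip": 0
}}

```text
time: 24.48
ee_pos: [0.5717, 0.1013, 0.1527]
tcp_rot: [-177.3, 0.5, 8.8]
wrist_force: [-0.3, -0.1, -0.4]
opening: -0.0002
```

```bash
python3 - <<'E'
from h import *
im,d=snap("scene","s8"); im2,_=snap("top","t8")
a=cv2.resize(im[80:300,240:460],None,fx=1.8,fy=1.8); b=cv2.resize(im2[90:310,110:330],None,fx=1.8,fy=1.8)
cv2.imwrite("pics/c8.png",np.hstack([a,b])[:,:,::-1])
E
```

```text
(no output)
```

View pics/c8.png

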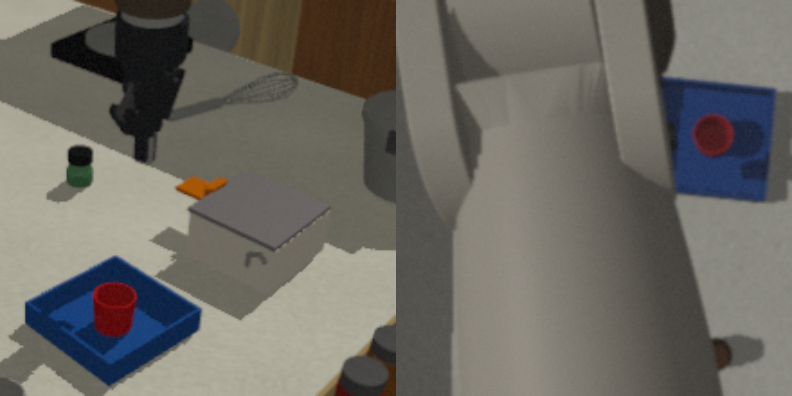

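The red case stands upright in the blue tray. The move to the pad fell short because the wrist speed limited it, so I'll continue.

Emit:
{"method": "servo_tool", "body": {
  "steps": [
    {"x": -5, "y": 20, "z": 0, "yaw": -1},
    {"x": -10, "y": 45, "z": 0, "yaw": -3},
    {"x": -14, "y": 70, "z": 0, "yaw": -5},
    {"x": -18, "y": 95, "z": 0, "yaw": -7},
    {"x": -21, "y": 115, "z": 0, "yaw": -8},
    {"x": -24, "y": 127, "z": 0, "yaw": -8.8},
    {"x": -24, "y": 133, "z": 0, "yaw": -8.8},
    {"x": -24, "y": 133, "z": -20, "yaw": -8.8},
    {"x": -24, "y": 133, "z": -40, "yaw": -8.8},
    {"x": -24, "y": 133, "z": -50, "yaw": -8.8},
    {"x": -24, "y": 133, "z": -50, "yaw": -8.8}
  ]
}}

```text
time: 25.95
ee_pos: [0.5622, 0.0819, 0.1121]
tcp_rot: [-174.6, 0.7, 5.6]
wrist_force: [-1.0, 0.2, 0.4]
opening: 0.0005
```

```bash
python3 - <<'E'
from h import *
im,d=snap("scene","s9"); im2,_=snap("top","t9")
print(get_obs()['q'])
a=cv2.resize(im[80:300,240:460],None,fx=1.8,fy=1.8); b=cv2.resize(im2[90:310,110:330],None,fx=1.8,fy=1.8)
cv2.imwrite("pics/c9.png",np.hstack([a,b])[:,:,::-1])
E
```

```text
[  5.5850618    7.37207148  -0.79177615  82.51615619   5.43224544
 179.94372761]
```

View pics/c9.png

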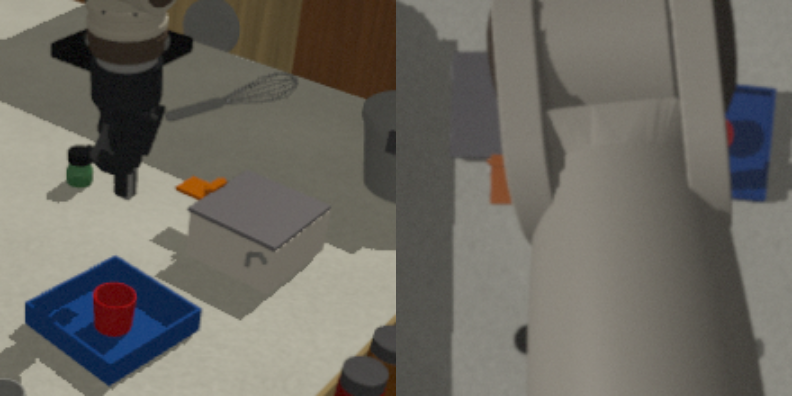

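The last joint is at its +180° limit, since yaw = q1 + 180 − q6. That left about 5° of tool tilt. I'll turn back to yaw ~90, where the joint has room, and check the tilt there.

Emit:
{"method": "servo_tool", "body": {
  "steps": [
    {"x": 0, "y": -8, "z": 20, "yaw": 8},
    {"x": 5, "y": -20, "z": 50, "yaw": 17},
    {"x": 15, "y": -40, "z": 70, "yaw": 26},
    {"x": 25, "y": -60, "z": 80, "yaw": 35},
    {"x": 35, "y": -80, "z": 90, "yaw": 44},
    {"x": 45, "y": -100, "z": 90, "yaw": 53},
    {"x": 55, "y": -120, "z": 90, "yaw": 62},
    {"x": 65, "y": -140, "z": 90, "yaw": 71},
    {"x": 75, "y": -160, "z": 90, "yaw": 78},
    {"x": 80, "y": -180, "z": 90, "yaw": 78},
    {"x": 80, "y": -180, "z": 90, "yaw": 78},
    {"x": 80, "y": -180, "z": 90, "yaw": 78}
  ]
}}

```text
time: 27.55
ee_pos: [0.642, -0.0979, 0.2024]
tcp_rot: [-174.6, 0.7, 83.5]
wrist_force: [0.0, 0.6, 0.2]
opening: -0.0001
```

```bash
python3 - <<'E'
from h import *
o=get_obs();print(o['q'].round(2),o['ee_pos'],o['tcp_rot'])
E
```

```text
[ -8.3   24.93  30.6  101.08  -0.83  88.23] [ 0.64203685 -0.09786904  0.20239743] [-174.56595952    0.6627884    83.5418053 ]
```

The tilt carries over as suspected, now leaning inwards along the arm's radius. Stretching a little past the reach should tip the tool outward and straighten it, so I'll try in small amounts.

Emit:
{"method": "servo_tool", "body": {
  "steps": [
    {"x": 30, "y": -4, "z": 0, "yaw": 0},
    {"x": 60, "y": -9, "z": 0, "yaw": 0},
    {"x": 80, "y": -12, "z": 0, "yaw": 0},
    {"x": 90, "y": -13, "z": 0, "yaw": 0},
    {"x": 90, "y": -13, "z": 0, "yaw": 0},
    {"x": 90, "y": -13, "z": 0, "yaw": 0}
  ]
}}

```text
time: 28.3
ee_pos: [0.7317, -0.1104, 0.2027]
tcp_rot: [-174.6, 0.7, 83.5]
wrist_force: [-0.4, 0.9, 0.1]
opening: -0.0
```

```bash
python3 - <<'E'
from h import *
o=get_obs();print(o['q'].round(2),o['ee_pos'],o['tcp_rot'])
E
```

```text
[ -8.26  42.82  56.8  109.38  -0.83  88.27] [ 0.73171655 -0.11038983  0.20270707] [-174.57206074    0.66180819   83.54266795]
```

Emit:
{"method": "servo_tool", "body": {
  "steps": [
    {"x": 10, "y": -1, "z": 0, "yaw": 0},
    {"x": 20, "y": -3, "z": 0, "yaw": 0},
    {"x": 30, "y": -4, "z": 0, "yaw": 0},
    {"x": 40, "y": -6, "z": 0, "yaw": 0},
    {"x": 40, "y": -6, "z": 0, "yaw": 0}
  ]
}}

```text
time: 28.92
ee_pos: [0.7633, -0.1152, 0.1982]
tcp_rot: [-175.2, 0.7, 83.5]
wrist_force: [0.7, 0.6, -0.3]
opening: -0.0001
```

```bash
python3 - <<'E'
from h import *
o=get_obs();print(o['q'].round(2),o['ee_pos'],o['tcp_rot'])
E
```

```text
[ -8.28  51.59  70.62 113.85  -0.83  88.25] [ 0.76329564 -0.11520893  0.19815688] [-175.15951977    0.6808438    83.53551379]
```

Emit:
{"method": "servo_tool", "body": {
  "steps": [
    {"x": 10, "y": -1, "z": 0, "yaw": 0},
    {"x": 20, "y": -3, "z": 2, "yaw": 0},
    {"x": 30, "y": -4, "z": 4, "yaw": 0},
    {"x": 40, "y": -6, "z": 5, "yaw": 0},
    {"x": 40, "y": -6, "z": 5, "yaw": 0},
    {"x": 40, "y": -6, "z": 5, "yaw": 0}
  ]
}}

```text
time: 29.68
ee_pos: [0.7793, -0.1178, 0.1892]
tcp_rot: [-176.7, 0.7, 83.5]
wrist_force: [0.6, 0.1, -0.1]
opening: -0.0001
```

```bash
python3 - <<'E'
from h import *
o=get_obs();print(o['q'].round(2),o['ee_pos'],o['tcp_rot'])
E
```

```text
[ -8.29  52.22  70.71 111.77  -0.84  88.22] [ 0.77931879 -0.11779943  0.18921138] [-176.70193806    0.73818814   83.536916  ]
```

Emit:
{"method": "servo_tool", "body": {
  "steps": [
    {"x": 10, "y": -1, "z": 2, "yaw": 0},
    {"x": 20, "y": -3, "z": 4, "yaw": 0},
    {"x": 30, "y": -4, "z": 6, "yaw": 0},
    {"x": 40, "y": -6, "z": 8, "yaw": 0},
    {"x": 50, "y": -7, "z": 8, "yaw": 0},
    {"x": 50, "y": -7, "z": 8, "yaw": 0}
  ]
}}

```text
time: 30.42
ee_pos: [0.799, -0.1204, 0.1795]
tcp_rot: [-178.7, 0.8, 83.5]
wrist_force: [-0.4, -0.7, 0.4]
opening: -0.0001
```

```bash
python3 - <<'E'
from h import *
o=get_obs();print(o['q'].round(2),o['ee_pos'],o['tcp_rot'])
E
```

```text
[ -8.27  52.85  70.69 109.13  -0.85  88.2 ] [ 0.79903518 -0.12042993  0.1795047 ] [-178.69335854    0.80695733   83.54220886]
```

Emit:
{"method": "servo_tool", "body": {
  "steps": [
    {"x": 10, "y": -1, "z": 2, "yaw": 0},
    {"x": 20, "y": -3, "z": 4, "yaw": 0},
    {"x": 30, "y": -4, "z": 5, "yaw": 0},
    {"x": 35, "y": -5, "z": 6, "yaw": 0},
    {"x": 35, "y": -5, "z": 6, "yaw": 0}
  ]
}}

```text
time: 31.05
ee_pos: [0.8127, -0.1224, 0.1736]
tcp_rot: [179.9, 0.9, 83.5]
wrist_force: [-0.2, 0.2, -1.1]
opening: -0.0
```

Emit:
{"method": "servo_tool", "body": {
  "steps": [
    {"x": -10, "y": 10, "z": 0, "yaw": 0},
    {"x": -30, "y": 30, "z": 5, "yaw": 0},
    {"x": -55, "y": 70, "z": 10, "yaw": 1},
    {"x": -80, "y": 110, "z": 10, "yaw": 2},
    {"x": -105, "y": 150, "z": 10, "yaw": 3},
    {"x": -130, "y": 190, "z": 10, "yaw": 4},
    {"x": -160, "y": 230, "z": 10, "yaw": 5},
    {"x": -190, "y": 270, "z": 10, "yaw": 6},
    {"x": -220, "y": 310, "z": 0, "yaw": 6.5},
    {"x": -245, "y": 345, "z": -10, "yaw": 6.5},
    {"x": -258, "y": 354, "z": -20, "yaw": 6.5},
    {"x": -258, "y": 354, "z": -20, "yaw": 6.5}
  ]
}}

```text
time: 32.55
ee_pos: [0.5538, 0.2322, 0.1534]
tcp_rot: [179.9, 0.9, 90.1]
wrist_force: [0.5, 0.5, 0.2]
opening: 0.0001
```

```bash
python3 - <<'E'
from h import *
o=get_obs();print(o['q'].round(2),o['ee_pos'],o['tcp_rot'])
E
```

```text
[ 23.14  11.31   8.34  87.28  -0.84 113.  ] [0.55378523 0.23220223 0.15343563] [179.90834484   0.87006961  90.14574162]
```

The tool is vertical again (179.9, 0.9). I'll check the pad alignment before pressing.

Emit:
{"method": "servo_tool", "body": {
  "steps": [
    {"x": -3, "y": 1, "z": -20, "yaw": 0},
    {"x": -7, "y": 2, "z": -45, "yaw": 0},
    {"x": -7, "y": 2, "z": -60, "yaw": 0},
    {"x": -7, "y": 2, "z": -65, "yaw": 0},
    {"x": -7, "y": 2, "z": -65, "yaw": 0}
  ]
}}

```text
time: 33.17
ee_pos: [0.5472, 0.234, 0.0888]
tcp_rot: [179.9, 0.9, 90.1]
wrist_force: [-0.3, 0.1, 0.7]
opening: -0.0001
```

```bash
python3 - <<'E'
from h import *
im,d=snap("scene","s10"); im2,_=snap("top","t10")
a=cv2.resize(im[80:300,240:460],None,fx=1.8,fy=1.8); b=cv2.resize(im2[90:310,110:330],None,fx=1.8,fy=1.8)
cv2.imwrite("pics/c10.png",np.hstack([a,b])[:,:,::-1])
E
```

```text
(no output)
```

View pics/c10.png

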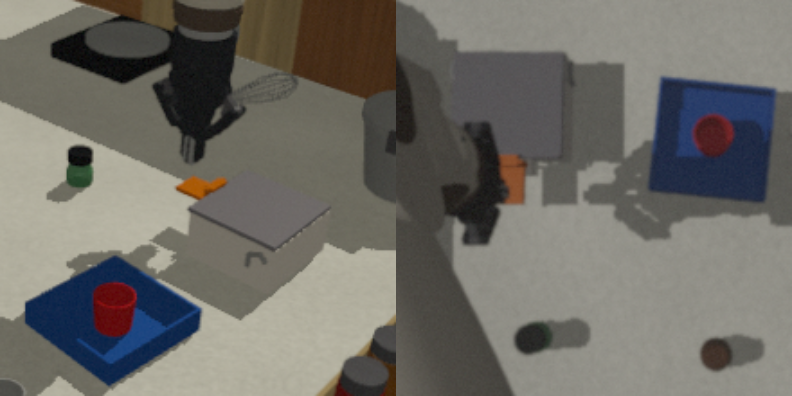

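The closed fingers' linkage reaches about 60 mm along x, near the lid's sweep. I'll turn the jaws along y (yaw 180, where q6 has room) before pressing.

Emit:
{"method": "servo_tool", "body": {
  "steps": [
    {"x": 0, "y": 0, "z": 20, "yaw": 7},
    {"x": 0, "y": 0, "z": 30, "yaw": 17},
    {"x": 0, "y": 0, "z": 30, "yaw": 27},
    {"x": 0, "y": 0, "z": 30, "yaw": 37},
    {"x": 0, "y": 0, "z": 30, "yaw": 47},
    {"x": 0, "y": 0, "z": 30, "yaw": 57},
    {"x": 0, "y": 0, "z": 30, "yaw": 67},
    {"x": 0, "y": 0, "z": 30, "yaw": 77},
    {"x": 0, "y": 0, "z": 20, "yaw": 86},
    {"x": 0, "y": 0, "z": 0, "yaw": 90},
    {"x": 0, "y": 0, "z": 0, "yaw": 90},
    {"x": 0, "y": 0, "z": 0, "yaw": 90}
  ]
}}

```text
time: 34.78
ee_pos: [0.5477, 0.2344, 0.0905]
tcp_rot: [179.8, 0.9, -180.0]
wrist_force: [-0.1, 0.5, 0.5]
opening: 0.0001
```

```bash
python3 - <<'E'
from h import *
o=get_obs();print(o['q'].round(2),o['ee_pos'],o['tcp_rot'])
im,d=snap("scene","s11"); im2,_=snap("top","t11")
a=cv2.resize(im[80:300,240:460],None,fx=1.8,fy=1.8); b=cv2.resize(im2[90:310,110:330],None,fx=1.8,fy=1.8)
cv2.imwrite("pics/c11.png",np.hstack([a,b])[:,:,::-1])
E
```

```text
[23.26  9.87 -0.27 78.96 -0.19 23.21] [0.54774637 0.23441439 0.09051665] [ 179.81472551    0.90598707 -179.95987811]
```

View pics/c11.png

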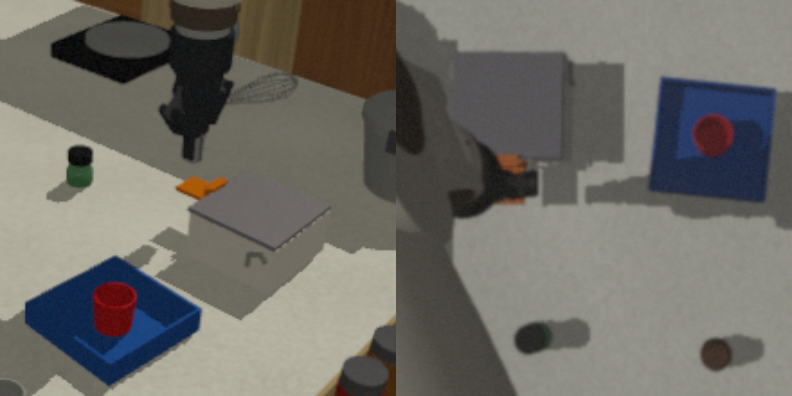

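Emit:
{"method": "servo_tool", "body": {
  "steps": [
    {"x": 0, "y": 0, "z": -6, "yaw": 0},
    {"x": 0, "y": 0, "z": -10, "yaw": 0},
    {"x": 0, "y": 0, "z": -13, "yaw": 0},
    {"x": 0, "y": 0, "z": -15, "yaw": 0},
    {"x": 0, "y": 0, "z": -16, "yaw": 0},
    {"x": 0, "y": 0, "z": -16, "yaw": 0}
  ]
}}

```text
time: 35.62
ee_pos: [0.5479, 0.2345, 0.0746]
tcp_rot: [179.8, 0.9, -179.9]
wrist_force: [-0.1, -0.4, 0.4]
opening: 0.0001
```

Emit:
{"method": "servo_tool", "body": {
  "steps": [
    {"x": 0, "y": 0, "z": -1.5, "yaw": 0},
    {"x": 0, "y": 0, "z": -3, "yaw": 0},
    {"x": 0, "y": 0, "z": -3, "yaw": 0}
  ]
}}

```text
time: 36.0
ee_pos: [0.5478, 0.2344, 0.0714]
tcp_rot: [179.8, 0.9, -179.9]
wrist_force: [0.3, 0.1, 0.1]
opening: 0.0002
```

```bash
python3 - <<'E'
from h import *
im,d=snap("scene","s12"); 
a=cv2.resize(im[130:240,290:420],None,fx=5,fy=5,interpolation=cv2.INTER_CUBIC)
X=cloud("scene",d)
for uv in ((346,164),(347,168),(345,183),(350,184),(340,186)): print(uv,X[uv[1],uv[0]].round(3),im[uv[1],uv[0]])
cv2.imwrite("pics/c12.png",a[:,:,::-1])
E
```

```text
(346, 164) [0.558 0.22  0.11 ] [22 22 24]
(347, 168) [0.557 0.227 0.096] [58 56 54]
(345, 183) [0.555 0.228 0.056] [169  89   1]
(350, 184) [0.565 0.234 0.055] [170  90   3]
(340, 186) [0.55  0.215 0.051] [113  71  37]
```

View pics/c12.png

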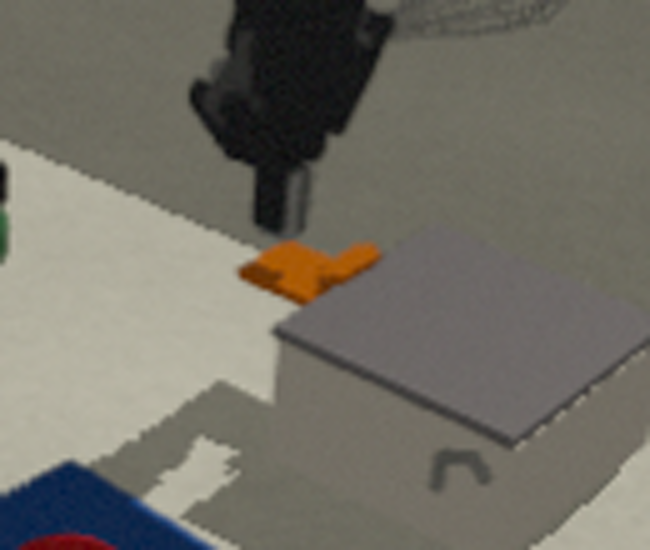

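```bash
python3 - <<'E'
from h import *
z=np.load("pics/s12.npz"); im,d=z["im"],z["d"]; X=cloud("scene",d)
for v in range(166,186,2):
    print(v,[(u,*(X[v,u]*1000).round(0).astype(int)) for u in (340,343,346,349,352) if d[v,u]>0])
print(proj("scene",[[.548,.234,.05],[.548,.234,.055],[.548,.234,.072],[.533,.214,.055],[.533,.254,.055],[.579,.254,.055],[.579,.214,.055]]).round(1))
hsv=cv2.cvtColor(im,cv2.COLOR_RGB2HSV)
m=(hsv[...,0]<20)&(hsv[...,1]>190)&(hsv[...,2]>120)&(X[...,0]>.5)&(X[...,0]<.62)&(abs(X[...,1]-.23)<.06)
p=X[m]; print(len(p),p.min(0),p.max(0),np.median(p,0))
im2=np.load("pics/top0.npz")["im"]
hsv=cv2.cvtColor(im2,cv2.COLOR_RGB2HSV); m=(hsv[...,0]<14)&(hsv[...,1]>150); m[:170]=0;m[215:]=0;m[:,:150]=0;m[:,200:]=0
c,_=cv2.findContours(m.astype(np.uint8),0,2); c=max(c,key=cv2.contourArea); x,y,w,h=cv2.boundingRect(c); print(x,y,w,h, ray("top",[[x,y],[x+w-1,y+h-1]],.055))
E
```

```text
166 [(340, np.int64(441), np.int64(371), np.int64(0)), (343, np.int64(549), np.int64(222), np.int64(100)), (346, np.int64(557), np.int64(222), np.int64(104)), (349, np.int64(561), np.int64(229), np.int64(102)), (352, np.int64(561), np.int64(240), np.int64(98))]
168 [(340, np.int64(449), np.int64(360), np.int64(1)), (343, np.int64(549), np.int64(223), np.int64(95)), (346, np.int64(557), np.int64(223), np.int64(98)), (349, np.int64(562), np.int64(227), np.int64(99)), (352, np.int64(561), np.int64(241), np.int64(92))]
170 [(340, np.int64(455), np.int64(352), np.int64(1)), (343, np.int64(551), np.int64(221), np.int64(91)), (349, np.int64(560), np.int64(231), np.int64(91)), (352, np.int64(561), np.int64(242), np.int64(86))]
172 [(340, np.int64(464), np.int64(339), np.int64(3)), (343, np.int64(549), np.int64(225), np.int64(84)), (346, np.int64(557), np.int64(224), np.int64(87)), (349, np.int64(563), np.int64(228), np.int64(88)), (352, np.int64(485), np.int64(365), np.int64(1))]
174 [(340, np.int64(467), np.int64(336), np.int64(0)), (343, np.int64(551), np.int64(222), np.int64(81)), (346, n
[... 1041 characters left out ...]
(553), np.int64(235), np.int64(55)), (349, np.int64(558), np.int64(240), np.int64(55)), (352, np.int64(563), np.int64(244), np.int64(55))]
184 [(340, np.int64(548), np.int64(218), np.int64(55)), (343, np.int64(555), np.int64(221), np.int64(56)), (346, np.int64(558), np.int64(227), np.int64(55)), (349, np.int64(564), np.int64(231), np.int64(56)), (352, np.int64(569), np.int64(235), np.int64(56))]
[[343.9 183.2]
 [344.  181.3]
 [344.7 174.9]
 [333.6 182.2]
 [343.9 175.9]
 [360.1 182.9]
 [350.  189.4]]
146 [0.54258592 0.2134535  0.05146622] [0.59716363 0.25210665 0.07354808] [0.56838129 0.23184357 0.05603552]
162 177 20 26 [[0.5935373  0.25664791 0.055     ]
 [0.54092987 0.21608188 0.055     ]]
```

Depth shows the fingertips still about 15 mm above the pad, so they end nearer the TCP than I reckoned. I'll go down slowly by force feel, a little further onto the pad.

Emit:
{"method": "servo_tool", "body": {
  "steps": [
    {"x": 3, "y": 0, "z": -4, "yaw": 0},
    {"x": 3, "y": 0, "z": -8, "yaw": 0},
    {"x": 3, "y": 0, "z": -10, "yaw": 0},
    {"x": 3, "y": 0, "z": -10, "yaw": 0}
  ]
}}

```text
time: 36.55
ee_pos: [0.5507, 0.2343, 0.0612]
tcp_rot: [179.8, 0.9, -179.9]
wrist_force: [-0.4, -0.5, -0.2]
opening: -0.0002
```

Emit:
{"method": "servo_tool", "body": {
  "steps": [
    {"x": 0, "y": 0, "z": -2, "yaw": 0},
    {"x": 0, "y": 0, "z": -4, "yaw": 0},
    {"x": 0, "y": 0, "z": -4, "yaw": 0}
  ]
}}

```text
time: 36.92
ee_pos: [0.5506, 0.2343, 0.057]
tcp_rot: [179.8, 0.9, -179.9]
wrist_force: [-0.3, -0.3, 0.0]
opening: -0.0002
```

Emit:
{"method": "servo_tool", "body": {
  "steps": [
    {"x": 0, "y": 0, "z": -2, "yaw": 0},
    {"x": 0, "y": 0, "z": -3, "yaw": 0},
    {"x": 0, "y": 0, "z": -3, "yaw": 0}
  ]
}}

```text
time: 37.3
ee_pos: [0.5501, 0.2344, 0.0543]
tcp_rot: [179.8, 0.8, -179.9]
wrist_force: [-3.8, -0.7, 4.7]
opening: 0.0001
```

```bash
python3 - <<'E'
from h import *
im,d=snap("scene","s13"); 
a=cv2.resize(im[130:240,290:420],None,fx=5,fy=5,interpolation=cv2.INTER_CUBIC)
cv2.imwrite("pics/c13.png",a[:,:,::-1])
E
```

```text
(no output)
```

View pics/c13.png

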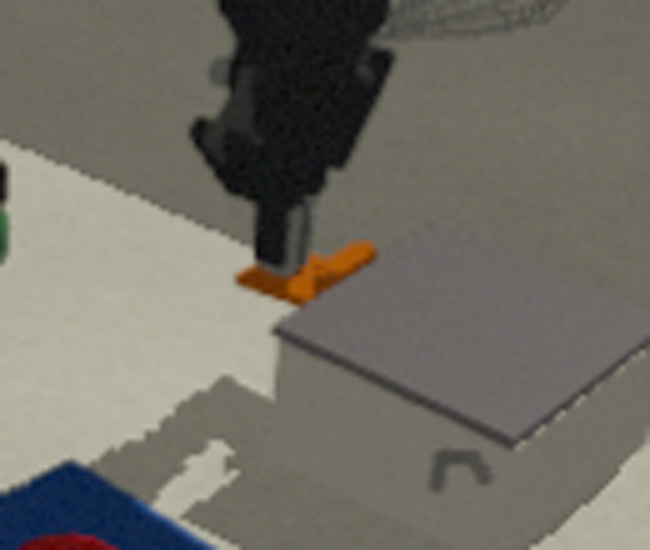

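Contact: the fingertips are at TCP height when shut. I'll press further.

Emit:
{"method": "servo_tool", "body": {
  "steps": [
    {"x": 0, "y": 0, "z": -1.5, "yaw": 0},
    {"x": 0, "y": 0, "z": -3, "yaw": 0},
    {"x": 0, "y": 0, "z": -3, "yaw": 0}
  ]
}}

```text
time: 37.72
ee_pos: [0.5493, 0.2345, 0.0515]
tcp_rot: [179.8, 0.8, -179.9]
wrist_force: [-6.7, 0.0, 7.9]
opening: -0.0002
```

Emit:
{"method": "servo_tool", "body": {
  "steps": [
    {"x": 0, "y": 0, "z": -1.5, "yaw": 0},
    {"x": 0, "y": 0, "z": -2.5, "yaw": 0},
    {"x": 0, "y": 0, "z": -2.5, "yaw": 0}
  ]
}}

```text
time: 38.1
ee_pos: [0.5486, 0.2345, 0.0493]
tcp_rot: [179.8, 0.7, -179.9]
wrist_force: [-6.0, -1.0, 8.0]
opening: 0.0001
```

```bash
python3 - <<'E'
from h import *
im,d=snap("scene","s14"); 
a=cv2.resize(im[80:240,290:450],None,fx=4,fy=4,interpolation=cv2.INTER_CUBIC)[:600]
cv2.imwrite("pics/c14.png",a[:,:,::-1])
E
```

```text
(no output)
```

View pics/c14.png

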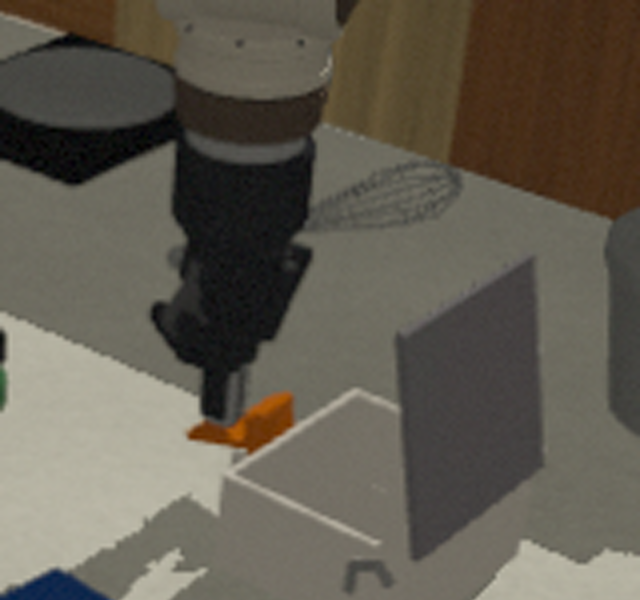

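The lid is swinging up. I'll lift away and go to the nozzle.

Emit:
{"method": "servo_tool", "body": {
  "steps": [
    {"x": 0, "y": 0, "z": 8, "yaw": 0},
    {"x": 0, "y": 0, "z": 25, "yaw": 0},
    {"x": -5, "y": 0, "z": 60, "yaw": 0},
    {"x": -10, "y": -5, "z": 100, "yaw": 0},
    {"x": -15, "y": -20, "z": 120, "yaw": 0},
    {"x": -20, "y": -60, "z": 120, "yaw": 0},
    {"x": -30, "y": -110, "z": 120, "yaw": 0},
    {"x": -40, "y": -160, "z": 120, "yaw": 0},
    {"x": -50, "y": -210, "z": 120, "yaw": 0},
    {"x": -60, "y": -260, "z": 120, "yaw": 0},
    {"x": -70, "y": -310, "z": 120, "yaw": 0},
    {"x": -80, "y": -360, "z": 120, "yaw": 0}
  ],
  "grip": 52
}}

```text
time: 39.65
ee_pos: [0.4675, -0.1276, 0.1693]
tcp_rot: [179.8, 0.7, -179.9]
wrist_force: [0.4, 0.8, 0.9]
opening: 0.0523
```

```bash
python3 - <<'E'
from h import *
o=get_obs();print(o['q'].round(2),o['ee_pos'],o['tcp_rot'])
snap("scene","s15"); 
E
```

```text
[-15.48  -5.44  -7.34  87.46   0.37 -15.57] [ 0.46752721 -0.12757675  0.16933891] [ 179.81119198    0.70578605 -179.90681197]
```

View pics/s15.png

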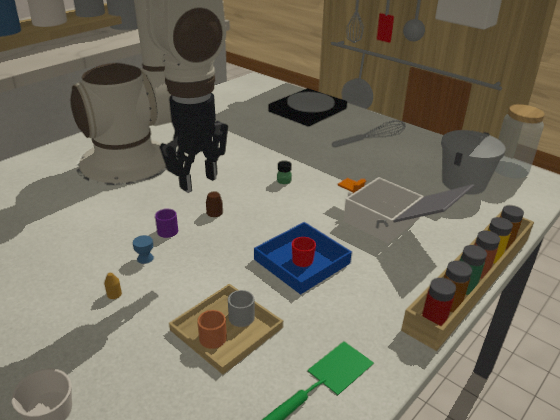

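The lid is fully open, leaning back at (435,200). On to the nozzle.

Emit:
{"method": "servo_tool", "body": {
  "steps": [
    {"x": -8, "y": -40, "z": -10, "yaw": 0},
    {"x": -18, "y": -90, "z": -20, "yaw": 0},
    {"x": -28, "y": -140, "z": -40, "yaw": 0},
    {"x": -35, "y": -175, "z": -55, "yaw": 0},
    {"x": -37, "y": -187, "z": -65, "yaw": 0},
    {"x": -37, "y": -187, "z": -70, "yaw": 0},
    {"x": -37, "y": -187, "z": -70, "yaw": 0}
  ]
}}

```text
time: 40.58
ee_pos: [0.4296, -0.318, 0.0993]
tcp_rot: [179.9, 0.7, 180.0]
wrist_force: [0.8, 0.3, -0.4]
opening: 0.0519
```

```bash
python3 - <<'E'
from h import *
o=get_obs();print(o['q'].round(2),o['ee_pos'],o['tcp_rot'])
im,d=snap("scene","s16"); im2,_=snap("top","t16")
a=cv2.resize(im[200:320,50:170],None,fx=3.3,fy=3.3,interpolation=cv2.INTER_CUBIC); b=cv2.resize(im2[200:320,360:480],None,fx=3.3,fy=3.3,interpolation=cv2.INTER_CUBIC)
cv2.imwrite("pics/c16.png",np.hstack([a,b])[:,:,::-1])
E
```

```text
[-36.76   1.85  -7.97  79.71   0.46 -36.74] [ 0.42956163 -0.31800194  0.09926837] [179.91341931   0.65289681 179.98752935]
```

View pics/c16.png

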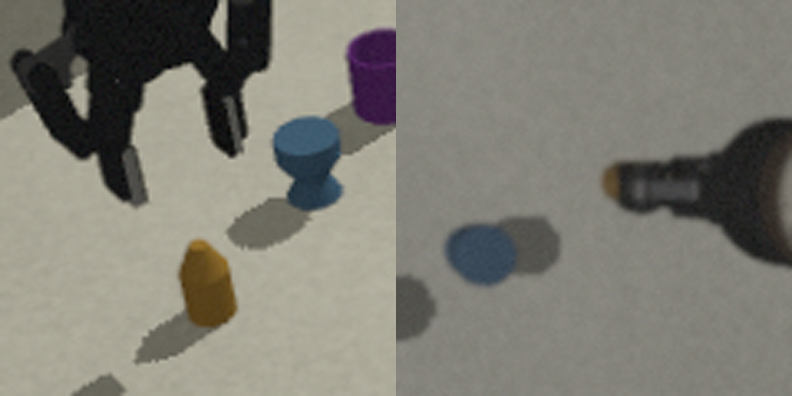

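```bash
python3 - <<'E'
from h import *
z=np.load("pics/s16.npz"); X=cloud("scene",z["d"]); o=get_obs()['ee_pos']
m=(X[...,2]>.07)&(abs(X[...,0]-o[0])<.09)&(abs(X[...,1]-o[1])<.1)&(X[...,2]<.3)
p=(X[m]-o)*1000
for a in range(-24,110,8):
    q=p[(p[:,2]>=a)&(p[:,2]<a+8)]
    if len(q)>3: print(a,len(q),"x",np.percentile(q[:,0],[1,99]).round(),"y",np.percentile(q[:,1],[1,99]).round())
E
```

```text
0 47 x [-9. 14.] y [-36.  32.]
8 82 x [-8. 15.] y [-40.  38.]
16 95 x [-9. 14.] y [-41.  39.]
24 98 x [-8. 15.] y [-41.  39.]
32 88 x [-8. 14.] y [-40.  39.]
40 91 x [-9. 15.] y [-54.  52.]
48 231 x [-11.  15.] y [-58.  56.]
56 207 x [-11.  17.] y [-60.  60.]
64 226 x [-14.  20.] y [-62.  60.]
72 254 x [-14.  20.] y [-64.  62.]
80 224 x [-8. 20.] y [-65.  63.]
88 285 x [-6. 22.] y [-67.  64.]
96 395 x [-11.  22.] y [-68.  66.]
104 389 x [-9. 20.] y [-65.  64.]
```

The fingertips end at TCP height, and the linkage widens only 40 mm above it. Gripping at TCP z ≈ 15 mm suits both the collar and the caddy walls.

Emit:
{"method": "servo_tool", "body": {
  "steps": [
    {"x": 1, "y": 4, "z": -5, "yaw": 0},
    {"x": 1, "y": 4, "z": -35, "yaw": 0},
    {"x": 1, "y": 4, "z": -62, "yaw": 0},
    {"x": 1, "y": 4, "z": -77, "yaw": 0},
    {"x": 1, "y": 4, "z": -85, "yaw": 0},
    {"x": 1, "y": 4, "z": -85, "yaw": 0},
    {"x": 1, "y": 4, "z": -85, "yaw": 0}
  ]
}}

```text
time: 41.55
ee_pos: [0.4314, -0.3144, 0.0159]
tcp_rot: [-180.0, 0.8, -180.0]
wrist_force: [0.6, 0.8, 1.7]
opening: 0.0519
```

```bash
python3 - <<'E'
from h import *
im,d=snap("scene","s17"); im2,_=snap("top","t17")
a=cv2.resize(im[200:320,50:170],None,fx=3.3,fy=3.3,interpolation=cv2.INTER_CUBIC); b=cv2.resize(im2[200:320,360:480],None,fx=3.3,fy=3.3,interpolation=cv2.INTER_CUBIC)
cv2.imwrite("pics/c17.png",np.hstack([a,b])[:,:,::-1])
E
```

```text
(no output)
```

View pics/c17.png

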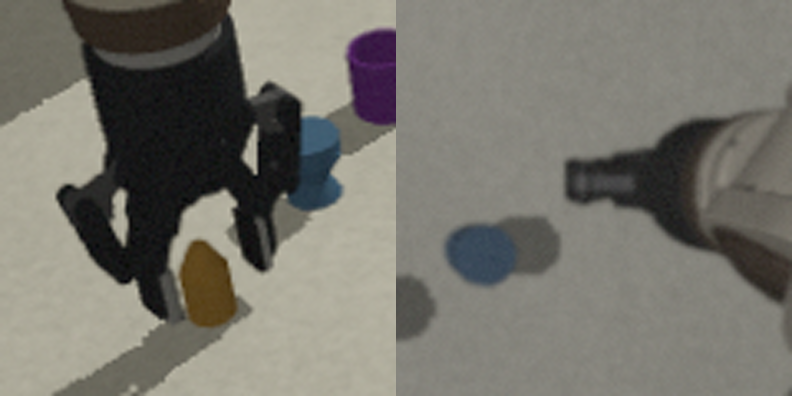

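Emit:
{"method": "servo_tool", "body": {
  "steps": [
    {"x": 0, "y": 0, "z": 0, "yaw": 0},
    {"x": 0, "y": 0, "z": 0, "yaw": 0},
    {"x": 0, "y": 0, "z": 0, "yaw": 0},
    {"x": 0, "y": 0, "z": 0, "yaw": 0},
    {"x": 0, "y": 0, "z": 0, "yaw": 0},
    {"x": 0, "y": 0, "z": 0, "yaw": 0}
  ],
  "grip": 22,
  "grip_force": 25
}}

```text
time: 42.4
ee_pos: [0.4317, -0.3147, 0.0164]
tcp_rot: [-180.0, 0.8, -180.0]
wrist_force: [-0.8, -0.5, 5.6]
opening: 0.0271
```

Emit:
{"method": "servo_tool", "body": {
  "steps": [
    {"x": 0, "y": 0, "z": 12, "yaw": 0},
    {"x": 0, "y": 0, "z": 40, "yaw": 0},
    {"x": 0, "y": 0, "z": 85, "yaw": 0},
    {"x": 0, "y": 0, "z": 130, "yaw": 0},
    {"x": 0, "y": 0, "z": 150, "yaw": 0},
    {"x": 0, "y": 0, "z": 150, "yaw": 0}
  ]
}}

```text
time: 43.15
ee_pos: [0.4323, -0.3151, 0.1684]
tcp_rot: [-179.9, 1.0, -180.0]
wrist_force: [0.1, 0.2, -0.9]
opening: 0.0268
```

```bash
python3 - <<'E'
from h import *
im,d=snap("scene","s18")
cv2.imwrite("pics/c18.png",cv2.resize(im[120:320,20:220],None,fx=2.5,fy=2.5,interpolation=cv2.INTER_CUBIC)[:,:,::-1])
E
```

```text
(no output)
```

View pics/c18.png

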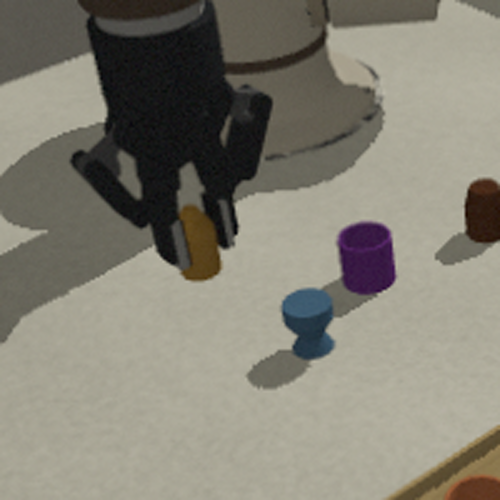

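The nozzle is held upright. I'll carry it over to the caddy.

Emit:
{"method": "servo_tool", "body": {
  "steps": [
    {"x": 5, "y": 20, "z": 5, "yaw": 0},
    {"x": 15, "y": 60, "z": 10, "yaw": 0},
    {"x": 30, "y": 110, "z": 15, "yaw": 0},
    {"x": 45, "y": 160, "z": 15, "yaw": 0},
    {"x": 60, "y": 210, "z": 15, "yaw": 0},
    {"x": 80, "y": 260, "z": 15, "yaw": 0},
    {"x": 100, "y": 310, "z": 15, "yaw": 0},
    {"x": 120, "y": 360, "z": 15, "yaw": 0},
    {"x": 140, "y": 410, "z": 15, "yaw": 0},
    {"x": 160, "y": 455, "z": 15, "yaw": 0},
    {"x": 175, "y": 485, "z": 15, "yaw": 0},
    {"x": 180, "y": 495, "z": 15, "yaw": 0}
  ]
}}

```text
time: 44.7
ee_pos: [0.6111, 0.1827, 0.1801]
tcp_rot: [-179.9, 0.7, -179.8]
wrist_force: [0.1, -0.0, 0.0]
opening: 0.027
```

```bash
python3 - <<'E'
from h import *
o=get_obs();print(o['q'].round(2),o['ee_pos'],o['tcp_rot'],o['opening'])
E
```

```text
[16.78 15.86 16.69 90.19 -0.29 16.62] [0.61114452 0.18272102 0.18010283] [-179.90662049    0.70640909 -179.84357988] 0.02697214560742586
```

Emit:
{"method": "servo_tool", "body": {
  "steps": [
    {"x": 8, "y": 10, "z": 0, "yaw": 0},
    {"x": 20, "y": 28, "z": 0, "yaw": 0},
    {"x": 32, "y": 44, "z": 0, "yaw": 0},
    {"x": 39, "y": 51, "z": -10, "yaw": 0},
    {"x": 39, "y": 51, "z": -30, "yaw": 0},
    {"x": 39, "y": 51, "z": -50, "yaw": 0},
    {"x": 39, "y": 51, "z": -60, "yaw": 0},
    {"x": 39, "y": 51, "z": -60, "yaw": 0}
  ]
}}

```text
time: 45.7
ee_pos: [0.6497, 0.2332, 0.1193]
tcp_rot: [-179.9, 0.6, -179.9]
wrist_force: [-0.6, 0.1, -0.7]
opening: 0.0267
```

```bash
python3 - <<'E'
from h import *
o=get_obs();print(o['q'].round(2),o['ee_pos'],o['tcp_rot'],o['opening'])
im,d=snap("scene","s19"); im2,_=snap("top","t19")
a=cv2.resize(im[80:260,300:480],None,fx=2.2,fy=2.2,interpolation=cv2.INTER_CUBIC); b=cv2.resize(im2[80:260,90:270],None,fx=2.2,fy=2.2,interpolation=cv2.INTER_CUBIC)
cv2.imwrite("pics/c19.png",np.hstack([a,b])[:,:,::-1])
E
```

```text
[19.88 23.3  19.44 85.6  -0.33 19.75] [0.64969803 0.23318672 0.11927765] [-179.87582509    0.6231448  -179.87251159] 0.026729675684500867
```

View pics/c19.png

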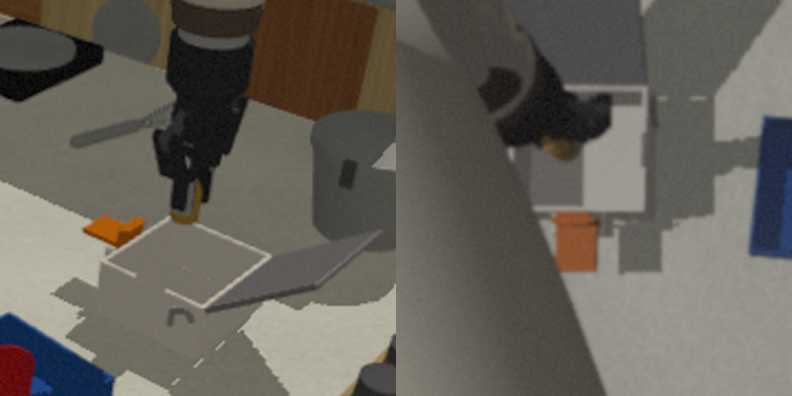

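Emit:
{"method": "servo_tool", "body": {
  "steps": [
    {"x": 0, "y": 1, "z": -20, "yaw": 0},
    {"x": 0, "y": 1, "z": -45, "yaw": 0},
    {"x": 0, "y": 1, "z": -68, "yaw": 0},
    {"x": 0, "y": 1, "z": -85, "yaw": 0},
    {"x": 0, "y": 1, "z": -93, "yaw": 0},
    {"x": 0, "y": 1, "z": -95, "yaw": 0},
    {"x": 0, "y": 1, "z": -95, "yaw": 0}
  ]
}}

```text
time: 46.68
ee_pos: [0.6507, 0.2347, 0.0266]
tcp_rot: [-179.9, 0.8, -179.9]
wrist_force: [1.2, -0.6, -0.2]
opening: 0.0265
```

Emit:
{"method": "servo_tool", "body": {
  "steps": [
    {"x": 0, "y": 0, "z": -1, "yaw": 0},
    {"x": 0, "y": 0, "z": -2, "yaw": 0},
    {"x": 0, "y": 0, "z": -2, "yaw": 0}
  ]
}}

```text
time: 47.05
ee_pos: [0.6508, 0.2347, 0.0247]
tcp_rot: [-179.9, 0.8, -179.9]
wrist_force: [0.7, -0.8, 0.1]
opening: 0.0265
```

Emit:
{"method": "servo_tool", "body": {
  "steps": [
    {"x": 0, "y": 0, "z": -1, "yaw": 0},
    {"x": 0, "y": 0, "z": -2.5, "yaw": 0},
    {"x": 0, "y": 0, "z": -3, "yaw": 0},
    {"x": 0, "y": 0, "z": -3, "yaw": 0}
  ]
}}

```text
time: 47.55
ee_pos: [0.6507, 0.2347, 0.0216]
tcp_rot: [-179.9, 0.8, -179.9]
wrist_force: [-0.4, 0.5, -0.1]
opening: 0.0264
```

Emit:
{"method": "servo_tool", "body": {
  "steps": [
    {"x": 0, "y": 0, "z": -1, "yaw": 0},
    {"x": 0, "y": 0, "z": -1.5, "yaw": 0},
    {"x": 0, "y": 0, "z": -1.5, "yaw": 0}
  ]
}}

```text
time: 47.92
ee_pos: [0.6508, 0.2347, 0.0205]
tcp_rot: [-180.0, 0.8, -179.9]
wrist_force: [-1.1, -0.2, 3.0]
opening: 0.0269
```

Contact at 3 N, at the expected height. I'll open modestly and lift straight out.

Emit:
{"method": "servo_tool", "body": {
  "steps": [
    {"x": 0, "y": 0, "z": 0, "yaw": 0},
    {"x": 0, "y": 0, "z": 0, "yaw": 0},
    {"x": 0, "y": 0, "z": 0, "yaw": 0},
    {"x": 0, "y": 0, "z": 0, "yaw": 0},
    {"x": 0, "y": 0, "z": 8, "yaw": 0},
    {"x": 0, "y": 0, "z": 25, "yaw": 0},
    {"x": 0, "y": 0, "z": 55, "yaw": 0},
    {"x": 0, "y": 0, "z": 90, "yaw": 0},
    {"x": -5, "y": 0, "z": 130, "yaw": 0},
    {"x": -20, "y": -10, "z": 160, "yaw": 0},
    {"x": -50, "y": -40, "z": 170, "yaw": 0},
    {"x": -80, "y": -70, "z": 170, "yaw": 0}
  ],
  "grip": 42
}}

```text
time: 49.42
ee_pos: [0.5705, 0.1643, 0.1932]
tcp_rot: [180.0, 1.0, -179.8]
wrist_force: [-0.3, 0.2, 0.4]
opening: 0.0416
```

Emit:
{"method": "servo_tool", "body": {
  "steps": [
    {"x": -40, "y": -30, "z": 0, "yaw": 0},
    {"x": -80, "y": -70, "z": 0, "yaw": 0},
    {"x": -120, "y": -110, "z": 0, "yaw": 0},
    {"x": -160, "y": -150, "z": 0, "yaw": 0},
    {"x": -200, "y": -190, "z": 0, "yaw": 0},
    {"x": -230, "y": -240, "z": 0, "yaw": 0},
    {"x": -250, "y": -290, "z": 0, "yaw": 0},
    {"x": -250, "y": -340, "z": 0, "yaw": 0},
    {"x": -250, "y": -380, "z": 0, "yaw": 0},
    {"x": -250, "y": -400, "z": 0, "yaw": 0},
    {"x": -250, "y": -400, "z": 0, "yaw": 0}
  ]
}}

```text
time: 50.8
ee_pos: [0.3203, -0.2366, 0.1942]
tcp_rot: [-180.0, 1.1, -180.0]
wrist_force: [-0.8, -0.2, 0.8]
opening: 0.0423
```

```bash
python3 - <<'E'
from h import *
o=get_obs();print(o['q'].round(2),o['ee_pos'],o['tcp_rot'],o['opening'])
im,d=snap("scene","s20"); im2,d2=snap("top","t20")
X=cloud("top",d2)
for nm,(x,y) in dict(copper=(.6436,-.265),steel=(.6438,-.199),case=(.6206,-.0024),noz=(.6508,.2347)).items():
    m=(abs(X[...,0]-x)<.032)&(abs(X[...,1]-y)<.032); p=X[m]; zt=np.percentile(p[:,2],95); t=p[p[:,2]>zt-.008]
    (cx,cy),r=cv2.minEnclosingCircle(t[:,:2].astype(np.float32)*1000); print(nm,zt,round(cx,1),round(cy,1),round(r,1))
E
```

```text
[-36.89 -17.29 -14.56  91.85   0.62 -36.91] [ 0.32030297 -0.23655422  0.19423513] [-179.96882369    1.07040147 -179.96809557] 0.0422827273908029
copper 0.04969514258570075 644.1 -265.0 24.2
steel 0.04975005315449269 644.6 -196.8 23.6
case 0.046848468488817886 620.9 -2.1 23.9
noz 0.04797521043898068 647.2 234.5 13.2
```

View pics/s20.png

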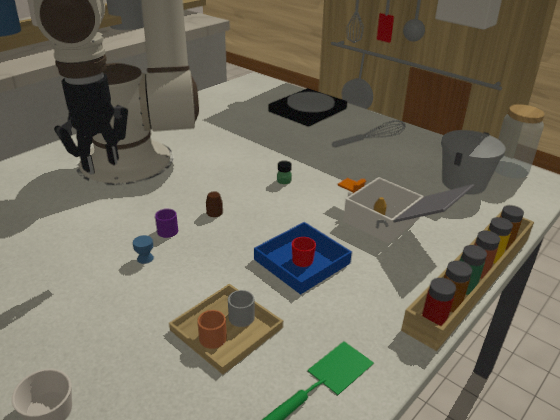

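View pics/t20.png

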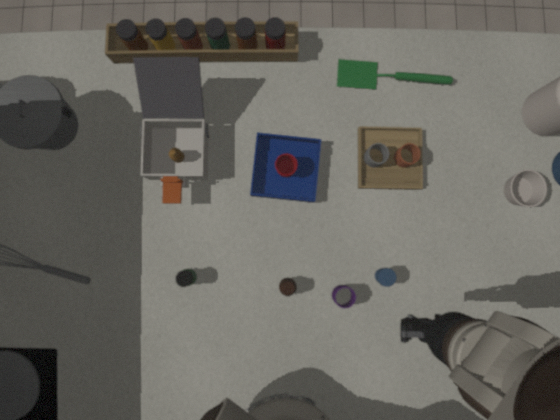

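```bash
python3 - <<'E'
from h import *
im=np.load("pics/s20.npz")["im"]; t=np.load("pics/t20.npz"); im2=t["im"]; X=cloud("top",t["d"])
a=cv2.resize(im[160:250,330:430],None,fx=4,fy=4,interpolation=cv2.INTER_CUBIC); b=cv2.resize(im2[110:200,130:220],None,fx=4,fy=4,interpolation=cv2.INTER_CUBIC)
cv2.imwrite("pics/c20.png",np.hstack([a,b])[:,:,::-1])
m=(abs(X[...,0]-.65)<.03)&(abs(X[...,1]-.235)<.035); p=X[m]
for lo,hi in ((.012,.03),(.03,.042),(.042,.08)):
    q=p[(p[:,2]>lo)&(p[:,2]<hi)]; print(lo,len(q),q.mean(0).round(4),q.max(0).round(4))
E
```

```text
0.012 30 [0.6404 0.2283 0.0216] [0.6548 0.241  0.0296]
0.03 54 [0.644  0.2312 0.0378] [0.6604 0.2474 0.042 ]
0.042 80 [0.6458 0.2336 0.0487] [0.6574 0.244  0.0576]
```

View pics/c20.png

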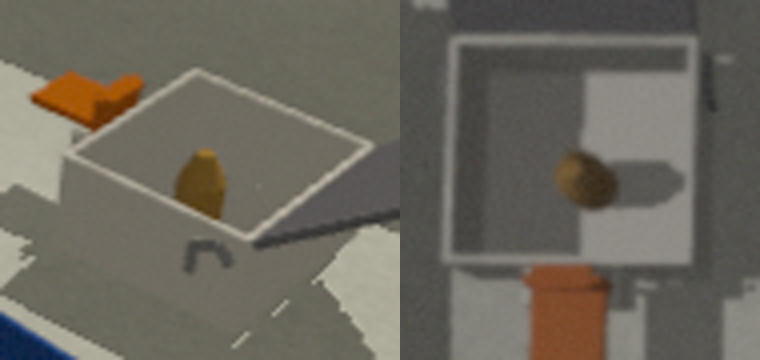

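The nozzle stands upright in the caddy with its tip at the expected height. The lid is up and the arm is clear, so I'll hand in.

```bash
python3 -c "
from workcell import *
print(get_obs()['time']); print(job_done())"
```

```text
50.9
the job is handed in; nothing more can be done
None
```

I handed the job in at 50.9 s with all four pieces put away, the caddy lid left up and the arm clear. I placed them in the order you listed: copper cutter, steel cutter, red case, then the pad press and the nozzle.

**Placing:** each piece was lowered until the wrist felt light contact (about 3 to 9 N) and only then released. I did not touch the purple look-alike.

**Last checks from the final pictures:**

| Piece | Centre found (mm) | State |
|---|---|---|
| Copper cutter | (644, -265) | upright in the birch tray |
| Steel cutter | (645, -197) | upright in the birch tray, about 67 mm from the copper |
| Red case | (621, -2) | upright in the blue tray |
| Nozzle | about (650, 234) | upright on the caddy floor, tip about 54 to 58 mm high |

**What disagreed or went wrong:**
- **Fingertip length:** the fingertips ended about level with the reported TCP, not 22 mm ahead of it. I noticed only at the pad, so the cutters and case were held by just their upper 10 to 15 mm. All three held.
- **Wrist limit:** one move ran the last joint to its +180° end stop and left about 5° of tool tilt. I straightened it by stretching slightly past the arm's reach, before pressing the pad. That held joint 3 within about 0.1° of its end stop; no reading passed a limit.
- **Nozzle height:** the first automatic top-height reading gave 48 mm against the expected 54 mm. A closer look at the picture and the depth points showed it upright.

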